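# Put the sanding drum away in its tilt-out bin

## Robot

A 6-joint arm with a two-finger parallel gripper is mounted at the origin on the work surface. World frame = base frame: x ahead of the robot, y to its left, z up, the work surface at z = 0. Lengths are in mm, angles in rad, forces in N, time in s.
With the tool pointing down it reaches from about 350 to 800 mm from the base axis. Payload 7.3 kg.
Tool frame: the origin (TCP) lies at the centre of the arm's flange, where the gripper is bolted on; the fingertips stand 173 mm ahead of it and the grasp point (between the pads) lies 155 mm ahead of it; x points along the fingers, y is the direction in which the jaws open and shut, and the axes are right-handed (so a half turn about x gives the same grasp; the last joint's range is limited). The gripper opens to 85 mm and grips with 20 to 120 N. Pads are 22 mm wide; open, the fingers measure 114 mm over their backs; the gripper's body (76 mm by 85 mm) begins 54 mm behind the grasp point. The pads swing forward as they close: fully open they stand 13 mm farther back than shut.
Start: joints at [1.119, 0.342, 1.524, -0, 1.275, -0.146], TCP at [158.033, 500.653, 404.722] pointing down, gripper open.
Joint ranges: [-2.53, 2.53], [-0.77, 2.02], [0.04, 2.7], [-1, 4.14], [0.28, 2.66], [-3.11, 3.11]. Speed limits (rad/s): [2.57, 2.57, 3.14, 3.14, 3.14, 3.14].

## Interface

Orientations are given as a unit quaternion [x, y, z, w].
In Python, from plant import read_state, cams, r gives the robot as it stands.
- The arm moves only by the tool apply_moves, never from a script. Its argument "series" is text: rows parted by semicolons, each of 7 numbers parted by spaces: the shift along the tool's x, y, z in cm, then the turn, a rotation vector about the tool's x, y, z in degrees, then the opening, from 0 (shut) to 1 (fully open). A call has exactly 10 rows; each row is the pose to reach, as a shift and turn from the pose commanded when the call began, along the tool's axes at that moment; what a row does not reach only later rows make up. A row lasts 1/8 s, in which the tool goes at most 62.5 mm and 10.7 degrees, less where a joint would pass 70% of its speed; a pose out of reach is approached as far as the arm can. A call with a gripper value outside its range is refused whole. The fingers move at their own pace and stop on an object; "squeeze" is the grip in N (left out, the last holds). Time passes only in rows, so rows that repeat a pose let the fingers close, or fill a call up. It gives the time, the measured TCP pose, the force and the opening at its end, in the units of the state.
- read_state(): the state, without advancing time (a new reading comes with each control period).
- cams.grab_frame(name): name is "side" or "top"; returns the picture (384x512x3 uint8, red, green, blue); there is no depth.
- cams.get_calibration(name): a dict with "vfov" (degrees; the focal length in pixels is half the picture's height over the tangent of half this angle, whatever the lens; pixels are square), "cx", "cy" (the principal point, pixels), "rvec" (rotation vector, rad) and "tvec" (3), from world to camera coordinates, as OpenCV has them. Camera axes: x right, y down, z forward; pixel columns grow to the right and rows downward; lengths in mm; the calibration is good to about 2 mm. A picture is of the moment at which its call begins. get_calibration takes no time and is no camera call.
- r.close_job(): hands the job in, once; it reports no verdict.
The state is a dict: "t": time; "joint_pos": joint angles; "dq": joint speeds; "effort": joint torques, N m; "position": TCP position; "eef_rot": TCP orientation; "wrist_force": force on the tool from outside, world axes, zero at the start; "ft_torque": the same for the moment, N m; "opening": finger opening in mm.
Only numpy, scipy, OpenCV 4.12 (cv2) and the standard library are available. Lean on these libraries where they do the work, as an engineer would, in place of code of your own. Each camera call takes 0.05 s, during which the arm holds its last target.

## Task

Take the sanding drum out of its wooden cradle, stand it on the bare bench top with its nut up and let go of it. Tip the green bin forward, take the drum again and put it, still nut up and without dropping it, into the tipped-out bin, then push the bin back until it clicks fully shut. Keep the white bin shut and leave the other things on the bench where they are.

Things in the scene. Friction and masses are not known exactly. Their poses are not given: they have to be found in the camera images.
- drum: The sanding drum: a brown cylinder 50 mm in diameter and 90 mm long with a steel nut (24 mm in diameter, 16 mm long) in the middle of one end; about 0.4 kg. Origin: on its axis, at the middle of the brown cylinder; x axis along the drum towards the nut. At the start it lies level in the cradle, its axis 52 mm above the bench; standing nut up, the origin is 45 mm above the bench.
- cradle: The fixed wooden cradle: a block 100 x 44 mm, 20 mm high, with two narrow V saddles (each 12 mm long, at 36 mm either side of the middle, 57 mm wide over their tips, rising to 40 mm above the bench) in which the drum lies. The middle 60 mm between the saddles is open for fingers, which may reach down to 25 mm above the bench beside the drum. Origin: centre of its underside; x along the drum.
- cabinet_green: The fixed green cabinet of the green bin: 110 mm deep, 120 wide, 146 high; open in front, its roof covers only the back 60 mm. A small dark catch housing (10 mm wide, 97 to 123 mm high) at its left front edge (+y) stands 14 mm out of the front. Origin: centre of its underside; its -x axis points out of the front, where the bin tips to; y across, z up. Front face at x = -50 mm.
- bin_green (a joint): Tilt of the green bin (rad) about a level pivot along the cabinet's y at the foot of its front: 0 = shut, 0.45 = fully tipped out (stop). A sprung catch bears on the edge of its front plate: about 6 N of pull at the fin frees it; on the way back the bin meets it at about 0.15 and about 6 N of push past 0.08 clicks it shut. Hinge friction (about 2 N at the fin) keeps it tipped out.
- bin_green_pivot (a point): Middle of the green bin's pivot line: 10 mm above the bench at the foot of the cabinet's front face. Axes as the cabinet's. A bin point at (x, z) from the pivot when shut (x into the cabinet, z up) is at (x cos q - z sin q, x sin q + z cos q) at tilt q.
- bin_green_in (a point): Centre of the green bin's inner floor (39 mm behind the front face, 5 mm above the pivot when shut); turns with the bin: z along the pocket to its mouth, y across. The pocket is 62 x 62 mm, its side and back walls (4 mm thick) 50 mm high above this floor, its front plate 8 mm thick, 98 mm wide, 128 mm high from the pivot. Tipped right out, the mouth is open from above, in front of the roof.
- bin_green_fin (a point): Grip point on the green bin's black finger fin: an upright plate 12 mm thick (across y), standing 50 mm out of the bin's front plate, 36 mm high (89 to 125 mm above the pivot when shut), free on both sides. The point lies in the middle of its thickness, 34 mm out from the front plate and 107 mm above the pivot when shut; it turns with the bin.
- bin_white (a joint): Tilt of the white bin in the other, white cabinet (rad): 0 = shut. It is to stay shut.
- cabinet_white: The fixed white cabinet with the white bin, equal to the green bin's in size and axes.
- big_drum: Bystander: a large sanding drum standing nut up, 72 mm in diameter, 136 mm high with its nut. Origin: centre of its underside.
- thin_drum: Bystander: a slim sanding drum standing nut up, 34 mm in diameter, 124 mm high with its nut. Origin: centre of its underside.
- template: Bystander: a flat white plate, about 235 x 100 x 12 mm. Origin: underside, 95 mm from its wide end, x along it.
- wrench: Bystander: a steel wrench 190 mm long lying flat. Origin: its underside, near the middle, x along it.
- sanding_block: Bystander: a cork sanding block 115 x 62 x 32 mm. Origin: centre of its underside.
- push_stick: Bystander: a yellow push stick 190 mm long, 28 mm wide, up to 42 mm high at its heel. Origin: centre of its underside, x along it.

How it is judged:
By the outcome, as a careful person would: the job done as asked, in the order asked, and still so for the second after the job is handed in, with the robot touching nothing.
It also fails if it takes over 72 s, if anything falls off the work surface, if the arm or the gripper's body presses on something with over 40 N, if the wrist force passes 120 N, or if a joint passes its speed limit or range.

## Working session

There is one attempt and no reset: what is moved stays moved. The work goes in short steps, Python scripts to look and compute and a tool call to move; the robot and the scene stay as the last step left them, time stands still between calls to the robot, and variables do not carry over. Pictures are saved under pics/ and viewed, and the job is handed in when it is done.

Besides the shell and the picture viewer there is one more tool, called after "Call:" by a JSON object that holds its "api" and its "payload". apply_moves: Moves the arm, as the interface text tells. Its arguments: {"type":"object","properties":{"series":{"type":"string"},"squeeze":{"type":"number"}},"required":["series"]}

```bash
mkdir -p pics; ls
python3 - <<'E'
from plant import read_state,cams,r
import cv2
for n in("side","top"):
    im=cams.grab_frame(n); cv2.imwrite(f"pics/{n}0.png",im[:,:,::-1]); print(cams.get_calibration(n))
print(read_state())
E
```

```text
pics
{'vfov': 53.12165397693066, 'cx': 255.91995678066658, 'cy': 193.3715565185812, 'rvec': array([ 2.23718055, -0.67166979,  0.32408529]), 'tvec': array([-464.83491621,  285.51817897, 1019.15901967])}
{'vfov': 56.73050165286905, 'cx': 252.75691366020948, 'cy': 191.39474853639797, 'rvec': array([ 2.1968346 , -2.19688673,  0.06099239]), 'tvec': array([  10.69584066,  565.8768637 , 1202.69794169])}
{'t': 0.1, 'joint_pos': array([ 1.11899697e+00,  3.42692391e-01,  1.52493069e+00, -1.75416793e-05,
        1.27540849e+00, -1.45971561e-01]), 'dq': array([-0.00021948, -0.0016065 , -0.00173283,  0.00121831,  0.0003365 ,
        0.00038717]), 'effort': array([ 1.11022531e-03, -4.34443116e+01, -2.46495527e+01, -1.65531865e-04,
        4.58743656e-03, -3.72688964e-05]), 'position': array([157.98344701, 500.54281109, 404.07164944]), 'eef_rot': array([ 0.10721582,  0.69900008, -0.10819167,  0.69871182]), 'wrist_force': array([-0.12194742,  0.27105324,  0.39065871]), 'ft_torque': array([-0.03513302, -0.05688097, -0.00969596]), 'opening': 85.01197208688261}
```

View pics/side0.png

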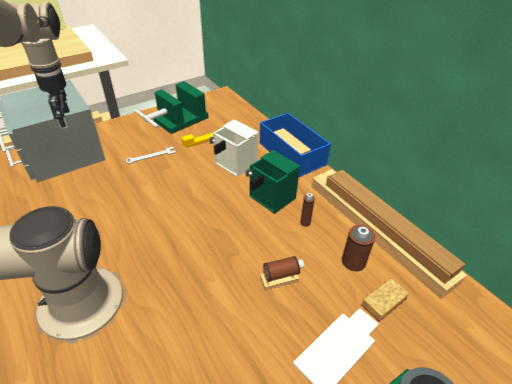

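View pics/top0.png

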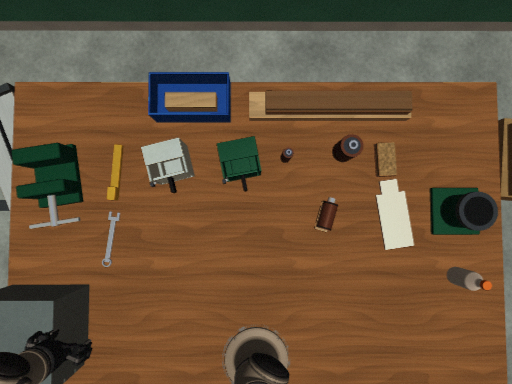

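```bash
cat > h.py <<'E'
import numpy as np, cv2
from plant import read_state,cams,r
from scipy.spatial.transform import Rotation as R
def K(n):
    c=cams.get_calibration(n); f=192/np.tan(np.radians(c['vfov']/2)); 
    return np.array([[f,0,c['cx']],[0,f,c['cy']],[0,0,1]]),c['rvec'],c['tvec']
def proj(n,P):
    k,rv,tv=K(n); return cv2.projectPoints(np.array(P,float).reshape(-1,3),rv,tv,k,None)[0].reshape(-1,2)
def ray(n,uv,z):
    k,rv,tv=K(n); Rm=cv2.Rodrigues(rv)[0]; d=Rm.T@np.linalg.inv(k)@np.array([uv[0],uv[1],1.]); o=-Rm.T@tv
    return o+d*(z-o[2])/d[2]
def crop(im,x,y,w,h,s,f):
    c=im[y:y+h,x:x+w]; cv2.imwrite(f,cv2.resize(c,None,fx=s,fy=s,interpolation=cv2.INTER_CUBIC))
E
python3 - <<'E'
from h import *
t=cv2.imread('pics/top0.png'); s=cv2.imread('pics/side0.png')
crop(t,200,120,160,120,5,'pics/t1.png'); crop(s,210,140,140,150,4,'pics/s1.png')
crop(t,300,190,50,50,10,'pics/t2.png')
for n in('top','side'):
    k,rv,tv=K(n);print(k[0,0],-cv2.Rodrigues(rv)[0].T@tv)
E
```

```text
355.6118982477743 [ 502.70438656   15.06142239 1230.39620371]
384.07078739740706 [  57.66633824 -711.07999737  909.56971585]
```

View pics/t1.png

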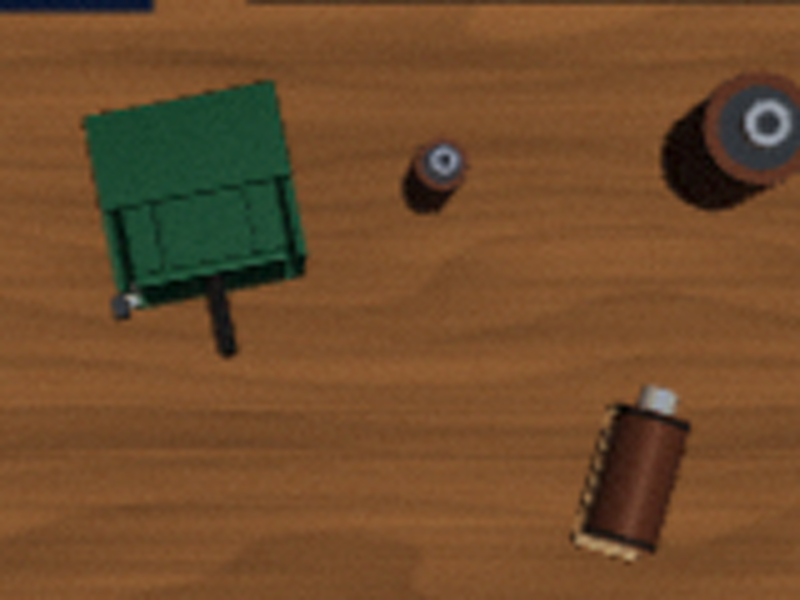

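View pics/s1.png

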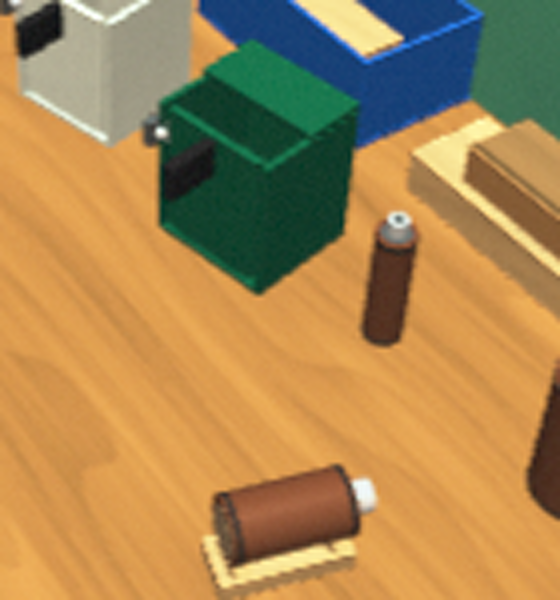

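View pics/t2.png

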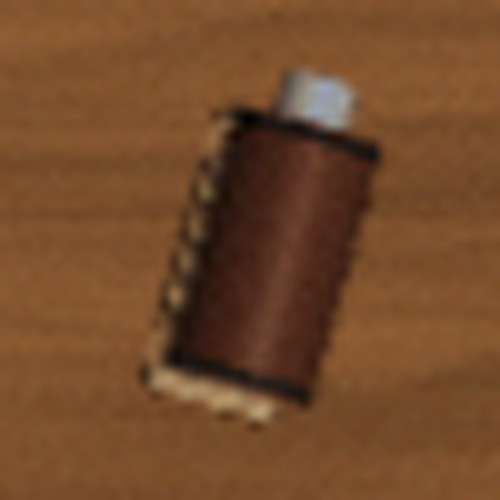

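```bash
cat > fit.py <<'E'
from h import *
from scipy.optimize import least_squares
def pt(u,v,ox,oy,s): return [ox+(u+.5)/s-.5, oy+(v+.5)/s-.5]
T=lambda u,v:('top',pt(u,v,200,120,5)); S=lambda u,v:('side',pt(u,v,210,140,4))
T2=lambda u,v:('top',pt(u,v,300,190,10))
def fit(obs,x0):
    def W(p,l): c,s=np.cos(p[2]),np.sin(p[2]); return [p[0]+c*l[0]-s*l[1],p[1]+s*l[0]+c*l[1],l[2]]
    def res(p): return np.concatenate([proj(o[0],W(p,l))[0]-o[1] for l,o in obs])
    q=least_squares(res,x0,loss='soft_l1'); print(q.x.round(3)); print(res(q.x).reshape(-1,2).round(1).tolist())
fit([((60,60,146),T(85,117)),((60,-60,146),T(274,82)),((0,60,146),T(104,210)),((0,-60,146),T(287,177)),
 ((60,60,146),S(252,42)),((60,-60,146),S(357,103)),((-50,60,0),S(160,228)),((-50,-60,0),S(260,292)),((60,-60,0),S(345,235)),((-50,-60,146),S(267,165)),((0,-60,146),S(309,137))],[700,0,.2])
# drum
fit([((45,25,52),T2(228,115)),((45,-25,52),T2(380,155)),((-45,-25,52),T2(310,402)),((-45,25,52),T2(168,362)),((61,0,52),T2(320,72)),
 ],[450,-200,0])
fit([((61,0,52),S(365,495)),((45,0,77),S(343,468)),((-45,0,77),S(218,495)),((45,0,27),S(354,527)),((-45,0,27),S(237,563))],[450,-200,0])
for u,v,z in [(445,158,124),(768,122,136)]: print(ray('top',pt(u,v,200,120,5),z))
E
python3 fit.py
```

```text
[6.59798e+02 5.23370e+01 1.88000e-01]
[[-0.1, 0.2], [0.5, -0.0], [-0.3, 0.6], [1.5, -0.0], [0.1, -1.2], [1.0, -0.3], [-0.8, -0.7], [-0.7, 1.2], [-0.2, -0.2], [0.1, -0.5], [0.5, -0.6]]
[ 485.367 -234.049   -6.55 ]
[[0.5, -1.0], [-0.1, -1.1], [0.1, 0.5], [-0.4, 0.5], [-0.2, 0.6]]
[ 4.82333e+02 -2.34591e+02 -2.73000e-01]
[[0.3, -0.2], [1.3, 2.3], [1.3, 3.7], [-3.1, -1.3], [-4.2, -2.3]]
[ 686.38514657 -101.30791189  124.        ]
[ 707.01747728 -300.9108204   136.        ]
```

```bash
cat >> h.py <<'E'
def rotm(t,y):
    t=np.array(t,float);t/=np.linalg.norm(t);y=np.array(y,float);y-=t*(t@y);y/=np.linalg.norm(y)
    return np.column_stack([t,y,np.cross(t,y)])
def cur():
    s=read_state(); return s,s['position'],R.from_quat(s['eef_rot']).as_matrix()
def rel(grasp,Rt,L=155,base=None):
    """shift cm, rotvec deg from current pose (or base=(p,R)) so that grasp point at grasp"""
    if base is None: _,p,Rc=cur()
    else: p,Rc=base
    tp=np.array(grasp)-L*Rt[:,0]
    return np.round(np.r_[Rc.T@(tp-p)/10, np.degrees(R.from_matrix(Rc.T@Rt).as_rotvec())],2)
def log():
    import json
    s=read_state(); open('log.txt','a').write(json.dumps([list(map(float,s['joint_pos'])),list(map(float,s['position'])),list(map(float,s['eef_rot']))])+"\n")
    return s
E
python3 - <<'E'
from h import *
s=log(); _,p,Rc=cur(); print(Rc.round(3)); 
y=-.273; d=np.array([np.cos(y),np.sin(y),0]); n=np.array([-np.sin(y),np.cos(y),0])
a=.0
print('via',rel([480,150,250],rotm([0,0,-1],Rc[:,1])))
for sg in(1,-1): print(sg,rel(np.r_[484+8*d[0],-234+8*d[1],200],rotm([0,0,-1],sg*n)))
E
```

```text
[[-0.001  0.301  0.954]
 [-0.001  0.954 -0.301]
 [-1.    -0.001 -0.   ]]
via [-7.000e-02 -2.373e+01  4.126e+01 -0.000e+00 -1.000e-02  8.000e-02]
1 [ 4.98e+00 -6.02e+01  5.40e+01 -1.88e+00 -1.00e-02  8.00e-02]
-1 [ 4.9800e+00 -6.0200e+01  5.4000e+01  1.7812e+02  1.3000e-01  2.0000e-02]
```

Call:
{"api": "apply_moves", "payload": {"series": "0 -6 10 0 0 0 1;0 -12 20 0 0 0 1;0 -18 30 0 0 0 1;0 -24 41 0 0 0 1;0 -24 41 0 0 0 1;0 -30 44 -1 0 0 1;0 -36 47 -1.9 0 0 1;0 -42 50 -1.9 0 0 1;0 -48 52 -1.9 0 0 1;0 -54 54 -1.9 0 0 1", "squeeze": 60}}

```text
t: 1.35
position: [479.5, -22.5, 404.4]
eef_rot: [0.096, 0.701, -0.096, 0.7]
wrist_force: [1.0, -0.2, 0.0]
opening: 85.4
```

Run:
```python
from h import *
s=log(); print(s['t'],s['joint_pos'].round(3),s['position'].round(1))
y=-.273; d=np.array([np.cos(y),np.sin(y),0]); n=np.array([-np.sin(y),np.cos(y),0])
for a in(0,.6): print(rel(np.r_[484+8*d[0],-234+8*d[1],160],rotm(-np.sin(a)*d-[0,0,np.cos(a)],n)))
```

```text
1.35 [-0.207  0.26   1.642  0.     1.239 -1.505] [479.5 -22.5 404.4]
[ 8.930e+00 -2.025e+01  6.930e+00  2.000e-02 -2.000e-02 -1.000e-02]
[ 1.164e+01 -2.025e+01  1.569e+01  2.000e-02  3.436e+01 -1.000e-02]
```

Call:
{"api": "apply_moves", "payload": {"series": "0 -5 2 0 0 0 1;0 -10 4 0 0 0 1;0 -15 6 0 5 0 1;1 -20.25 8 0 12 0 1;3 -20.25 10 0 20 0 1;6 -20.25 13 0 28 0 1;9 -20.25 15.7 0 34.4 0 1;11.6 -20.25 15.7 0 34.4 0 1;11.6 -20.25 15.7 0 34.4 0 1;11.6 -20.25 15.7 0 34.4 0 1"}}

```text
t: 2.6
position: [575.9, -257.8, 289.9]
eef_rot: [0.12, 0.876, -0.064, 0.463]
wrist_force: [-0.2, 0.9, 0.9]
opening: 85.6
```

Run:
```python
from h import *
s=log(); print(s['t'],s['joint_pos'].round(3),s['position'].round(1))
im=cams.grab_frame('top')[:,:,::-1];crop(im,290,170,80,80,8,'pics/t3.png')
im=cams.grab_frame('side')[:,:,::-1];crop(im,210,170,150,130,5,'pics/s3.png')
import json
from scipy.optimize import least_squares
D=[json.loads(l) for l in open('log.txt')]
def f(p,q):
    d1,a2,a3,d6,r0,l=p
    a=q[1];b=a+q[2];c=b+q[4]
    return np.array([np.hypot(r0+a2*np.sin(a)+a3*np.sin(b)+d6*np.sin(c),l), d1+a2*np.cos(a)+a3*np.cos(b)+d6*np.cos(c)])
def res(p): return np.concatenate([f(p,q)-[np.hypot(x[0],x[1]),x[2]] for q,x,_ in D]+[[.01*(p[4]),.1*(p[5]-76)]])
q=least_squares(res,[300,400,400,100,0,76]);print(q.x.round(1),res(q.x).round(1))
```

```text
2.6 [-0.512  0.799  1.112 -0.139  1.814 -1.803] [ 575.9 -257.8  289.9]
[178.2 509.3 361.1 148.1   2.7  74.7] [-0.7  0.1  0.8  0.3 -0.1 -0.4  0.  -0.1]
```

View pics/t3.png

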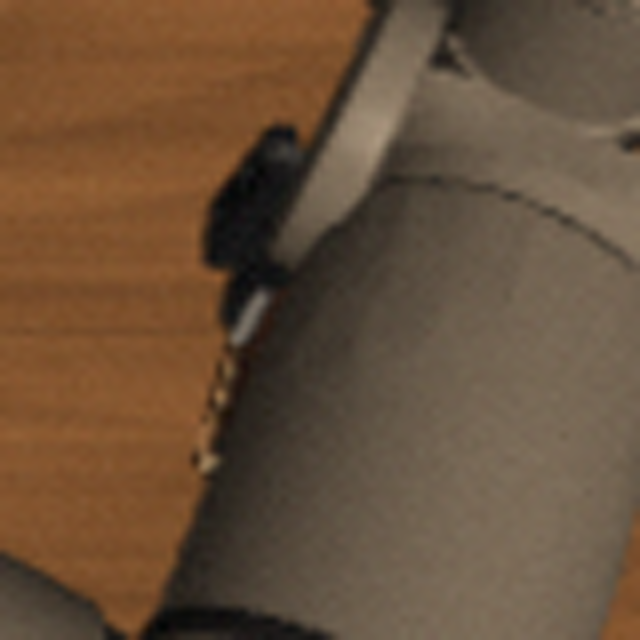

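View pics/s3.png

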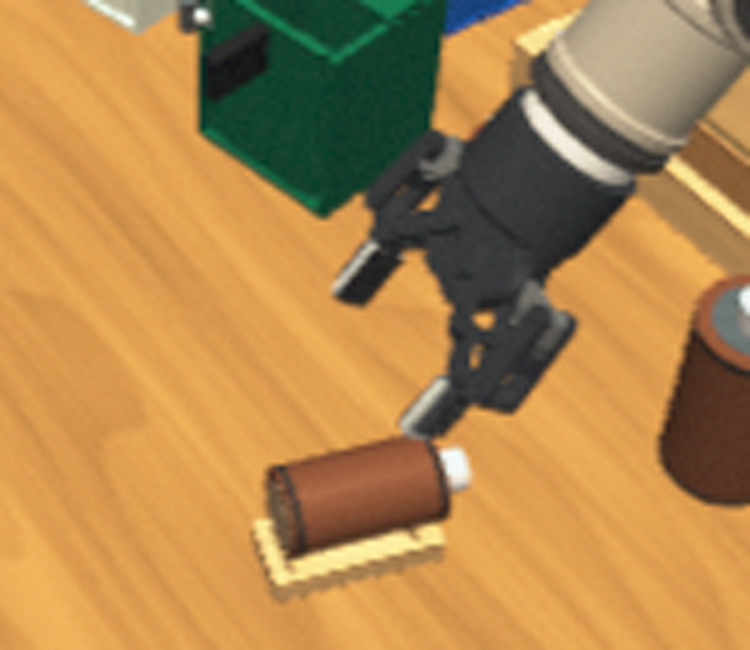

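```bash
cat > kin.py <<'E'
from h import *
import json
from scipy.optimize import least_squares
Rz=lambda a:R.from_euler('z',a).as_matrix(); Ry=lambda a:R.from_euler('y',a).as_matrix()
P=np.array([178.2,509.3,361.1,148.1,2.7,74.7])
LO=np.array([-2.53,-.77,.04,-1,.28,-3.11]);HI=np.array([2.53,2.02,2.7,4.14,2.66,3.11])
def fk(q,p=None,s=(1,1,1),C=np.eye(3)):
    p=P if p is None else p
    d1,a2,a3,d6,r0,l=p
    A=Rz(q[0]);B=A@Ry(q[1]);F=B@Ry(q[2])
    T=F@Rz(s[0]*q[3])@Ry(q[4])
    x=np.array([0,0,d1])+A@[r0,l,0]+B[:,2]*a2+F[:,2]*a3+T[:,2]*d6
    return x,T@Rz(s[1]*q[5])@C
E
python3 - <<'E'
from kin import *
D=[json.loads(l) for l in open('log.txt')]
for s0 in(1,-1):
  for s1 in(1,-1):
    Cs=[]
    for q,x,o in D:
        _,Rm=fk(q,s=(s0,s1)); Cs.append(Rm.T@R.from_quat(o).as_matrix())
    for L in (P[5],-P[5]):
        p=P.copy();p[5]=L
        print(s0,s1,L,[round(float(np.linalg.norm(C-Cs[0])),4) for C in Cs],[ (fk(q,p,(s0,s1))[0]-x).round(1).tolist() for q,x,o in D])
    print(Cs[0].round(3).tolist())
E
```

```text
1 1 74.7 [0.0, 0.0, 0.0] [[1.4, -1.1, 0.1], [0.8, -1.9, 0.3], [-2.6, -1.7, 0.9]]
1 1 -74.7 [0.0, 0.0, 0.0] [[135.8, -66.3, 0.1], [-29.9, -148.1, 0.3], [-75.8, -132.0, 0.9]]
[[-0.0, -1.0, -0.0], [0.0, 0.0, -1.0], [1.0, -0.0, 0.0]]
1 -1 74.7 [0.0, 2.7653, 2.8178] [[1.4, -1.1, 0.1], [0.8, -1.9, 0.3], [-2.6, -1.7, 0.9]]
1 -1 -74.7 [0.0, 2.7653, 2.8178] [[135.8, -66.3, 0.1], [-29.9, -148.1, 0.3], [-75.8, -132.0, 0.9]]
[[-0.0, -0.958, -0.288], [0.0, 0.288, -0.958], [1.0, -0.0, 0.0]]
-1 1 74.7 [0.0, 0.0007, 0.3908] [[1.4, -1.1, 0.1], [0.8, -2.0, 0.3], [16.9, 32.9, 0.9]]
-1 1 -74.7 [0.0, 0.0007, 0.3908] [[135.8, -66.3, 0.1], [-29.9, -148.2, 0.3], [-56.3, -97.3, 0.9]]
[[0.0, -1.0, -0.0], [-0.0, 0.0, -1.0], [1.0, 0.0, -0.0]]
-1 -1 74.7 [0.0, 2.7652, 2.8245] [[1.4, -1.1, 0.1], [0.8, -2.0, 0.3], [16.9, 32.9, 0.9]]
-1 -1 -74.7 [0.0, 2.7652, 2.8245] [[135.8, -66.3, 0.1], [-29.9, -148.2, 0.3], [-56.3, -97.3, 0.9]]
[[-0.0, -0.958, -0.288], [-0.0, 0.288, -0.958], [1.0, 0.0, -0.0]]
```

```bash
cat >> kin.py <<'E'
C0=np.array([[0,-1,0],[0,0,-1],[1,0,0.]])
def refit():
    D=[json.loads(l) for l in open('log.txt')]
    f=lambda p:np.concatenate([fk(q,p)[0]-x for q,x,_ in D]+[(p-P)*.05])
    return least_squares(f,P).x
PP=refit()
def FK(q): return fk(q,PP,C=C0)
def ik(tp,Rt,q0):
    f=lambda q:(lambda x,Rm:np.r_[(x-tp)/50,R.from_matrix(Rm.T@Rt).as_rotvec()*3])(*FK(q))
    o=least_squares(f,np.clip(q0,LO+1e-3,HI-1e-3),bounds=(LO,HI)); return o.x,np.abs(o.fun).max()
up=np.array([0,0,1.])
def Rcradle(a,sg=1,y=-.273):
    d=np.array([np.cos(y),np.sin(y),0]);n=np.array([-np.sin(y),np.cos(y),0])
    return rotm(-np.sin(a)*d-np.cos(a)*up,sg*n)
def Rstand(p,psi,sg=1):
    t=np.cos(p)*np.array([np.cos(psi),np.sin(psi),0])-np.sin(p)*up
    z=sg*(up+np.sin(p)*t)/np.cos(p); return rotm(t,np.cross(z,t))
E
cat > srch.py <<'E'
from kin import *
print(PP.round(1))
q_now=read_state()['joint_pos']; rng=np.random.default_rng(0)
out=[]
y=-.273;d=np.array([np.cos(y),np.sin(y),0])
for sg in(1,-1):
 for a in(.4,.6):
  Rg=Rcradle(a,sg); g=np.array([484,-234,52])+8*d
  qg,e=ik(g-155*Rg[:,0],Rg,q_now)
  print(sg,a,qg.round(2),e.round(4))
  if e>.02: continue
  for psi in np.radians(np.arange(-180,180,20)):
   for (x,yy) in[(400,0),(450,-60),(500,0),(380,150),(450,150),(600,-200)]:
    Rf=Rstand(a,psi,sg); best=None
    for k in range(3):
      q0=qg.copy(); q0[3]=[0,1.5,3][k]; 
      qf,e=ik(np.array([x,yy,55])-155*Rf[:,0],Rf,q0)
      if e<.02:
        m=np.minimum(qf-LO,HI-qf).min(); c=np.abs(qf-qg).max()
        out.append((c-2*min(m,.3),sg,a,round(np.degrees(psi)),x,yy,m.round(2),qf.round(2).tolist()))
out.sort(key=lambda o:o[0])
for o in out[:25]: print(o)
E
time python3 srch.py
```

```text
[175.1 510.1 363.2 145.2   0.   76.6]
1 0.4 [-0.53  0.78  1.4  -0.1   1.35 -1.79] 0.0
1 0.6 [-0.51  0.9   1.22 -0.14  1.6  -1.78] 0.0
-1 0.4 [-0.53  0.78  1.4  -0.1   1.35  1.35] 0.0
-1 0.6 [-0.51  0.9   1.22 -0.14  1.6   1.37] 0.0
(np.float64(1.6457740518687083), -1, 0.6, 60, 600, -200, np.float64(1.02), [-0.84, 0.88, 1.56, 0.95, 1.3, -0.88])
(np.float64(1.6457740518687092), -1, 0.6, 60, 600, -200, np.float64(1.02), [-0.84, 0.88, 1.56, 0.95, 1.3, -0.88])
(np.float64(1.645774051897337), -1, 0.6, 60, 600, -200, np.float64(1.02), [-0.84, 0.88, 1.56, 0.95, 1.3, -0.88])
(np.float64(1.64737035086138), -1, 0.6, 80, 600, -200, np.float64(1.03), [-0.78, 0.99, 1.26, 0.75, 1.58, -0.88])
(np.float64(1.6473703508637816), -1, 0.6, 80, 600, -200, np.float64(1.03), [-0.78, 0.99, 1.26, 0.75, 1.58, -0.88])
(np.float64(1.647370350863782), -1, 0.6, 80, 600, -200, np.float64(1.03), [-0.78, 0.99, 1.26, 0.75, 1.58, -0.88])
(np.float64(1.671249528091713), -1, 0.4, 100, 600, -200, np.float64(0.63), [-0.73, 1.23, 0.85, 0.69, 2.03, -0.92])
(np.float64(1.6712495280932975), -1, 0.4, 100, 600, -200, np.float64(0
[... 1340 characters left out ...]
-1, 0.4, 60, 600, -200, np.float64(1.06), [-0.88, 0.96, 1.55, 1.05, 1.45, -0.98])
(np.float64(1.73530844601942), -1, 0.4, 60, 600, -200, np.float64(1.06), [-0.88, 0.96, 1.55, 1.05, 1.45, -0.98])
(np.float64(1.7494975982860086), -1, 0.4, 120, 600, -200, np.float64(0.28), [-0.63, 1.41, 0.41, 0.58, 2.38, -0.96])
(np.float64(1.749497598286894), -1, 0.4, 120, 600, -200, np.float64(0.28), [-0.63, 1.41, 0.41, 0.58, 2.38, -0.96])
(np.float64(1.7494975982868959), -1, 0.4, 120, 600, -200, np.float64(0.28), [-0.63, 1.41, 0.41, 0.58, 2.38, -0.96])
(np.float64(1.8387761248574943), -1, 0.6, 120, 600, -200, np.float64(0.52), [-0.61, 1.25, 0.63, 0.43, 2.14, -1.07])
real	1m30.845s
user	1m30.463s
sys	0m0.147s
```

Call:
{"api": "apply_moves", "payload": {"series": "0 0 0 10 0 0 1;0 0 0 20 0 0 1;0 0 0 30 0 0 1;0 0 0 40 0 0 1;0 0 0 50 0 0 1;0 0 0 60 0 0 1;0 0 0 70 0 0 1;0 0 0 80 0 0 1;0 0 0 90 0 0 1;0 0 0 100 0 0 1"}}

```text
t: 3.95
position: [575.8, -257.8, 290.6]
eef_rot: [-0.433, -0.512, 0.713, -0.205]
wrist_force: [0.4, -0.2, 0.3]
opening: 85.3
```

Run:
```python
from kin import *
s=log();print(s['t'],s['joint_pos'].round(3),s['position'].round(1))
y=-.273;d=np.array([np.cos(y),np.sin(y),0]);Rg=Rcradle(.6,-1); g=np.array([484,-234,52])+8*d
print(rel(g-40*Rg[:,0],Rg),rel(g-85*Rg[:,0],Rg))
qg,_=ik(g-155*Rg[:,0],Rg,[-.51,.9,1.2,-.14,1.6,1.37])
for (x,yy) in [(560,-120),(600,-150),(520,-100),(560,-60)]:
  for psi in(50,70,90,110):
    Rf=Rstand(.6,np.radians(psi),-1);qf,e=ik(np.array([x,yy,55])-155*Rf[:,0],Rf,[-.8,.9,1.4,.8,1.5,-.9])
    print(x,yy,psi,qf.round(2),e.round(3))
```

```text
3.95 [-0.512  0.798  1.112 -0.139  1.814 -0.052] [ 575.8 -257.8  290.6]
[ 5.11  6.22 -0.95 79.66 -0.09 -0.12] [ 0.61  6.24 -0.95 79.66 -0.09 -0.12]
560 -120 50 [-0.81  0.74  1.96  1.19  1.08 -1.06] 0.0
560 -120 70 [-0.77  0.83  1.69  0.9   1.3  -0.99] 0.0
560 -120 90 [-0.7   0.93  1.43  0.69  1.55 -1.  ] 0.0
560 -120 110 [-0.61  1.03  1.17  0.51  1.79 -1.07] 0.0
600 -150 50 [-0.79  0.79  1.8   1.16  1.11 -0.95] 0.0
600 -150 70 [-0.76  0.89  1.53  0.88  1.37 -0.9 ] 0.0
600 -150 90 [-0.69  1.    1.23  0.69  1.64 -0.92] 0.0
600 -150 110 [-0.61  1.12  0.94  0.53  1.91 -1.  ] 0.0
520 -100 50 [-0.84  0.7   2.08  1.21  1.06 -1.16] 0.0
520 -100 70 [-0.79  0.78  1.83  0.9   1.26 -1.07] 0.0
520 -100 90 [-0.71  0.87  1.58  0.68  1.48 -1.07] 0.0
520 -100 110 [-0.61  0.96  1.35  0.49  1.69 -1.13] 0.0
560 -60 50 [-0.72  0.71  2.06  1.3   1.03 -1.13] 0.0
560 -60 70 [-0.69  0.79  1.8   0.97  1.23 -1.02] 0.0
560 -60 90 [-0.62  0.89  1.54  0.74  1.46 -1.  ] 0.0
560 -60 110 [-0.53  0.98  1.28  0.56  1.7  -1.06] 0.0
```

Call:
{"api": "apply_moves", "payload": {"series": "0 1 0 10 0 0 1;0 2 0 20 0 0 1;0 3 0 30 0 0 1;0 4 0 40 0 0 1;0 5 0 50 0 0 1;0 6.2 -0.95 60 0 0 1;0 6.2 -0.95 70 0 0 1;0.6 6.2 -0.95 79.7 0 0 1;0.6 6.2 -0.95 79.7 0 0 1;0.6 6.2 -0.95 79.7 0 0 1"}}

```text
t: 5.2
position: [622.1, -272.2, 249.5]
eef_rot: [-0.463, 0.06, 0.876, 0.118]
wrist_force: [-0.8, -0.5, -0.4]
opening: 85.1
```

Run:
```python
from kin import *
s=log();print(s['t'],s['joint_pos'].round(3),s['position'].round(1))
im=cams.grab_frame('side')[:,:,::-1];crop(im,230,200,110,100,7,'pics/s4.png')
y=-.273;d=np.array([np.cos(y),np.sin(y),0]);Rg=Rcradle(.6,-1); g=np.array([484,-234,52])+8*d
print(rel(g,Rg))
```

```text
5.2 [-0.499  0.931  0.949 -0.132  1.846  1.339] [ 622.1 -272.2  249.5]
[ 8.43  0.04  0.04  0.46 -0.06 -0.02]
```

View pics/s4.png

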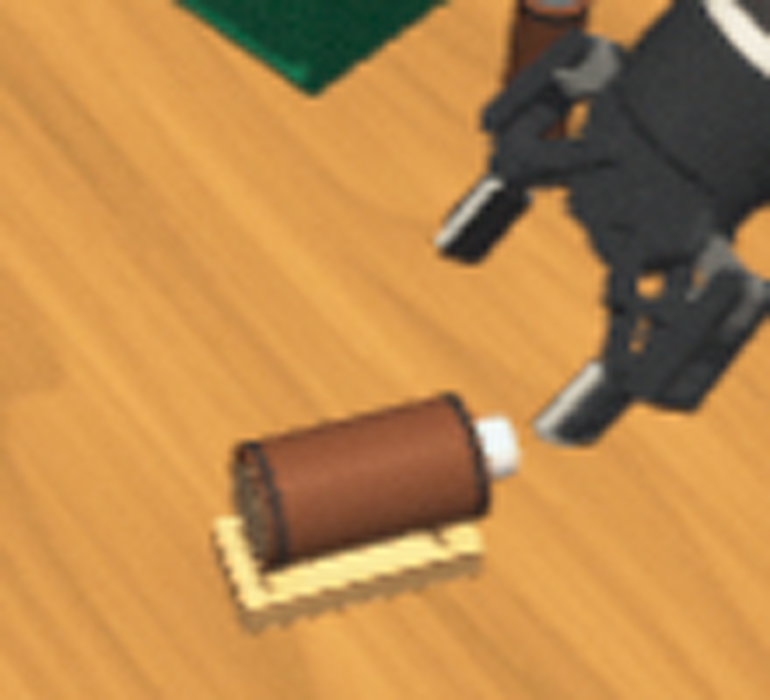

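```bash
cat > ov.py <<'E'
from kin import *
def hull(n,c,ax,rad=25,h=45):
    ax=np.array(ax)/np.linalg.norm(ax);u=np.cross(ax,[.3,.5,.8]);u/=np.linalg.norm(u);v=np.cross(ax,u)
    th=np.linspace(0,6.28,60);pts=[c+s*h*ax+rad*(np.cos(t)*u+np.sin(t)*v) for s in(-1,1) for t in th]
    return cv2.convexHull(proj(n,pts).astype(np.float32)).reshape(-1,2)
def overlay(im,n,hs,x,y,w,h,s,f):
    c=cv2.resize(im[y:y+h,x:x+w],None,fx=s,fy=s,interpolation=cv2.INTER_CUBIC)
    for H in hs: cv2.polylines(c,[np.round((H-[x,y]+.5)*s-.5).astype(int)],True,(0,255,0),1)
    cv2.imwrite(f,c)
E
python3 - <<'E'
from ov import *
y=-.273;ax=np.array([np.cos(y),np.sin(y),0]);c=np.array([484,-234,52])
H=[]
for n,b in(('top',(300,185,60,60)),('side',(250,245,70,50))):
    im=cv2.imread(f'pics/{n}0.png');overlay(im,n,[hull(n,c,ax),hull(n,c+53*ax,ax,12,8)],*b,8,f'pics/o_{n}.png')
a=cv2.imread('pics/o_top.png');b=cv2.imread('pics/o_side.png')
z=np.zeros((480,1040,3),np.uint8);z[:,:480]=a;z[:400,480:]=b;cv2.imwrite('pics/o.png',cv2.resize(z,(800,369)))
E
```

```text
(no output)
```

View pics/o.png

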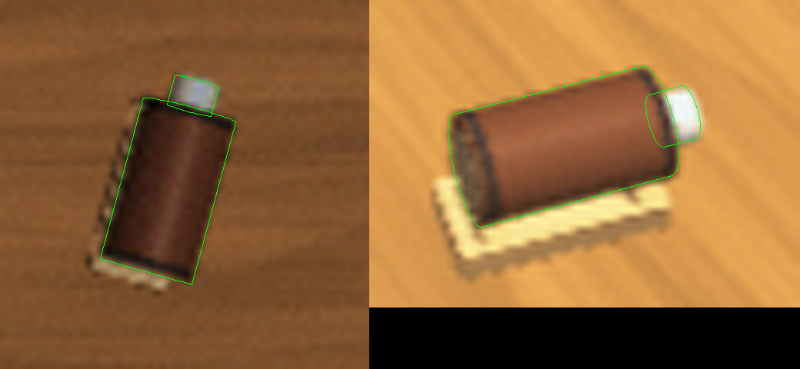

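Call:
{"api": "apply_moves", "payload": {"series": "2 0 0 0 0 0 1;4 0 0 0 0 0 1;6 0 0 0 0 0 1;7.5 0 0 0.4 0 0 1;8.4 0 0 0.4 0 0 1;8.4 0 0 0.4 0 0 1;8.4 0 0 0.4 0 0 0.5;8.4 0 0 0.4 0 0 0.3;8.4 0 0 0.4 0 0 0.3;8.4 0 0 0.4 0 0 0.3", "squeeze": 70}}

```text
t: 6.5
position: [576.8, -259.4, 179.9]
eef_rot: [-0.463, 0.064, 0.876, 0.121]
wrist_force: [2.4, 0.3, 5.1]
opening: 48.3
```

Run:
```python
from kin import *
s=log();print(s['t'],s['joint_pos'].round(3),s['position'].round(1),s['wrist_force'],s['opening'],s['eef_rot'])
im=cams.grab_frame('side')[:,:,::-1];crop(im,230,200,110,100,7,'pics/s5.png')
```

```text
6.5 [-0.514  0.922  1.182 -0.135  1.622  1.365] [ 576.8 -259.4  179.9] [2.42987112 0.29663984 5.05542455] 48.291627093618004 [-0.46277008  0.06433848  0.87588488  0.1205408 ]
```

View pics/s5.png

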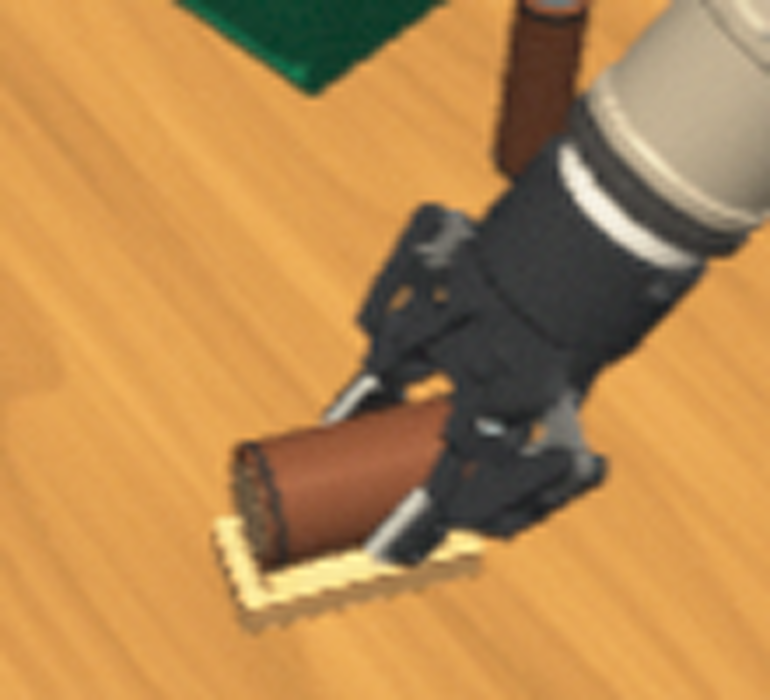

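Run:
```python
from kin import *
_,p,Rc=cur()
print('lift8cm',(Rc.T@[0,0,8]).round(2))
q0,_=ik(p+[0,0,120],Rc,read_state()['joint_pos'])
Rf=Rstand(.6,np.radians(80),-1)
# actual grasp tilt
print('pitch',np.arcsin(-Rc[2,0]))
qf,_=ik(np.array([560,-120,130])-155*Rf[:,0],Rf,[-.77,.83,1.69,.9,1.3,-1])
print(q0.round(2),qf.round(2))
for k in np.linspace(0,1,11):
    x,Rm=FK(q0+(qf-q0)*k); print(k.round(1),x.round(0),'grasp',(x+155*Rm[:,0]).round(0),'nutdir',(-np.sin(.6)*Rm[:,0]-np.cos(.6)*Rm[:,2]).round(2))
```

```text
lift8cm [-6.61  0.01  4.51]
pitch 0.972340550798214
[-0.51  0.8   1.09 -0.14  1.84  1.33] [-0.73  0.77  1.5   0.78  1.54 -0.86]
0.0 [ 577. -259.  300.] grasp [ 493. -236.  172.] nutdir [ 0.96 -0.27  0.  ]
0.1 [ 571. -258.  287.] grasp [ 493. -220.  158.] nutdir [ 0.99 -0.14  0.04]
0.2 [ 566. -255.  274.] grasp [ 495. -203.  147.] nutdir [ 0.99 -0.03  0.12]
0.3 [ 561. -253.  263.] grasp [ 499. -187.  138.] nutdir [0.97 0.06 0.24]
0.4 [ 557. -250.  254.] grasp [ 504. -172.  131.] nutdir [0.91 0.11 0.39]
0.5 [ 553. -248.  245.] grasp [ 510. -158.  127.] nutdir [0.83 0.14 0.54]
0.6 [ 549. -246.  238.] grasp [ 518. -146.  124.] nutdir [0.71 0.13 0.69]
0.7 [ 546. -245.  232.] grasp [ 527. -135.  124.] nutdir [0.57 0.11 0.82]
0.8 [ 543. -244.  226.] grasp [ 537. -127.  125.] nutdir [0.39 0.07 0.92]
0.9 [ 540. -245.  222.] grasp [ 548. -122.  127.] nutdir [0.2  0.03 0.98]
1.0 [ 538. -246.  218.] grasp [ 560. -120.  130.] nutdir [-0.  0.  1.]
```

Call:
{"api": "apply_moves", "payload": {"series": "-0.8 0 0.55 0 0 0 0.3;-1.65 0 1.1 0 0 0 0.3;-3.3 0 2.25 0 0 0 0.3;-4.9 0 3.4 0 0 0 0.3;-6.6 0 4.5 0 0 0 0.3;-8.2 0 5.6 0 0 0 0.3;-9.9 0 6.8 0 0 0 0.3;-9.9 0 6.8 0 0 0 0.3;-9.9 0 6.8 0 0 0 0.3;-9.9 0 6.8 0 0 0 0.3"}}

```text
t: 7.8
position: [576.1, -259.1, 298.1]
eef_rot: [-0.461, 0.064, 0.877, 0.121]
wrist_force: [0.2, 0.1, -3.8]
opening: 48.2
```

Run:
```python
from kin import *
s=log();print(s['t'],s['position'].round(1),s['wrist_force'].round(1),s['opening'])
im=cams.grab_frame('side')[:,:,::-1];crop(im,230,160,120,120,6,'pics/s6.png')
q0=s['joint_pos'];_,p,Rc=cur()
Rf=Rstand(.6,np.radians(80),-1)
qf,_=ik(np.array([560,-120,130])-155*Rf[:,0],Rf,[-.77,.83,1.69,.9,1.3,-1])
prev=Rc
for k in np.arange(1,19)/18:
    x,Rm=FK(q0+(qf-q0)*k); print(rel(x+155*Rm[:,0],Rm).round(1), np.degrees(R.from_matrix(prev.T@Rm).magnitude()).round(1));prev=Rm
```

```text
7.8 [ 576.1 -259.1  298.1] [ 0.2  0.1 -3.8] 48.242412430643675
[ 0.8 -0.1  0.  -7.3  0.6 -3.1] 8.0
[  1.6  -0.1  -0.1 -14.5   1.6  -6.2] 7.9
[  2.3  -0.1  -0.2 -21.6   3.1  -9.2] 7.8
[  3.   -0.2  -0.4 -28.5   5.  -12.1] 7.7
[  3.7  -0.2  -0.4 -35.2   7.2 -14.8] 7.6
[  4.3  -0.3  -0.6 -41.8   9.9 -17.3] 7.5
[  4.9  -0.4  -0.6 -48.2  13.  -19.6] 7.5
[  5.4  -0.4  -0.7 -54.4  16.4 -21.7] 7.4
[  5.9  -0.5  -0.8 -60.4  20.3 -23.4] 7.3
[  6.4  -0.5  -0.8 -66.2  24.4 -24.8] 7.2
[  6.8  -0.6  -0.9 -71.7  28.9 -25.8] 7.1
[  7.2  -0.6  -1.  -77.   33.7 -26.4] 7.1
[  7.5  -0.6  -1.  -82.   38.8 -26.5] 7.0
[  7.9  -0.6  -1.  -86.7  44.1 -26.1] 6.9
[  8.2  -0.5  -1.1 -91.   49.6 -25.2] 6.8
[  8.4  -0.5  -1.1 -95.1  55.2 -23.8] 6.8
[  8.7  -0.4  -1.2 -98.8  60.9 -21.7] 6.7
[   8.9   -0.2   -1.2 -102.2   66.6  -19.1] 6.6
```

View pics/s6.png

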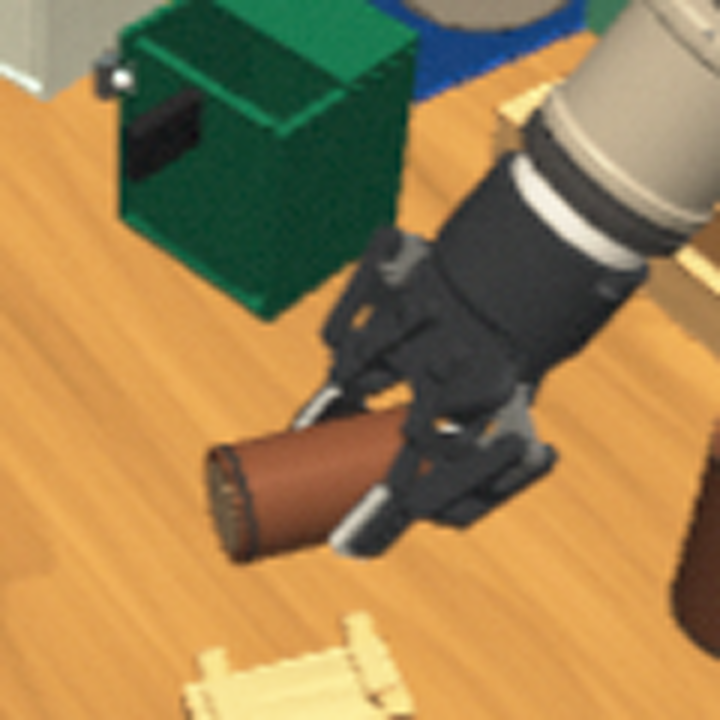

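Call:
{"api": "apply_moves", "payload": {"series": "0.8 -0.1 0 -7.3 0.6 -3.1 0.3;1.6 -0.1 -0.1 -14.5 1.6 -6.2 0.3;2.3 -0.1 -0.2 -21.6 3.1 -9.2 0.3;3 -0.2 -0.4 -28.5 5 -12.1 0.3;3.7 -0.2 -0.4 -35.2 7.2 -14.8 0.3;4.3 -0.3 -0.6 -41.8 9.9 -17.3 0.3;4.9 -0.4 -0.6 -48.2 13 -19.6 0.3;5.4 -0.4 -0.7 -54.4 16.4 -21.7 0.3;5.9 -0.5 -0.8 -60.4 20.3 -23.4 0.3;6.4 -0.5 -0.8 -66.2 24.4 -24.8 0.3"}}

```text
t: 9.1
position: [548.9, -246.4, 241.0]
eef_rot: [0.618, 0.49, -0.614, -0.011]
wrist_force: [-0.4, -0.1, -4.6]
opening: 48.2
```

Run:
```python
from kin import *
s=log();print(s['t'],s['joint_pos'].round(2),s['position'].round(1),s['wrist_force'].round(1),s['opening'])
q0=s['joint_pos'];_,p,Rc=cur()
Rf=Rstand(.6,np.radians(80),-1)
qf,_=ik(np.array([560,-120,130])-155*Rf[:,0],Rf,[-.77,.83,1.69,.9,1.3,-1])
for k in np.arange(1,9)/8:
    x,Rm=FK(q0+(qf-q0)*k); print(rel(x+155*Rm[:,0],Rm).round(1))
```

```text
9.1 [-0.63  0.8   1.3   0.37  1.67  0.11] [ 548.9 -246.4  241. ] [-0.4 -0.1 -4.6] 48.15230204554153
[ 0.2  0.8  0.2 -6.3  3.4 -0.1]
[  0.6   0.8   0.4 -12.5   6.7   0.2]
[  0.9   0.8   0.5 -18.5  10.    1. ]
[  1.2   0.8   0.7 -24.4  13.3   2.3]
[  1.5   0.7   0.9 -30.2  16.5   4. ]
[  1.7   0.7   1.  -35.8  19.5   6.1]
[  1.9   0.8   1.2 -41.3  22.3   8.7]
[  2.    0.8   1.4 -46.5  24.9  11.7]
```

Call:
{"api": "apply_moves", "payload": {"series": "0.2 0.8 0.2 -6.3 3.4 -0.1 0.3;0.6 0.8 0.4 -12.5 6.7 0.2 0.3;0.9 0.8 0.5 -18.5 10 1 0.3;1.2 0.8 0.7 -24.4 13.3 2.3 0.3;1.5 0.7 0.9 -30.2 16.5 4 0.3;1.7 0.7 1 -35.8 19.5 6.1 0.3;1.9 0.8 1.2 -41.3 22.3 8.7 0.3;2 0.8 1.4 -46.5 24.9 11.7 0.3;2 0.8 1.4 -46.5 24.9 11.7 0.3;2 0.8 1.4 -46.5 24.9 11.7 0.3"}}

```text
t: 10.35
position: [538.4, -246.5, 218.2]
eef_rot: [0.732, 0.613, -0.229, 0.189]
wrist_force: [0.4, 0.2, -4.7]
opening: 48.1
```

Run:
```python
from ov import *
s=log();_,p,Rc=cur();print(s['t'],s['joint_pos'].round(2),s['position'].round(1),s['wrist_force'].round(1),s['opening'])
nut=-np.sin(.6)*Rc[:,0]-np.cos(.6)*Rc[:,2];g=p+155*Rc[:,0]
print('nut',nut.round(3),'g',g.round(1))
for off in(8,):
  c=g-off*nut
  for n in('side','top'):
    im=cams.grab_frame(n)[:,:,::-1].copy();q=proj(n,c)[0].astype(int)
    overlay(im,n,[hull(n,c,nut),hull(n,c+53*nut,nut,12,8)],q[0]-50,q[1]-50,100,100,6,f'pics/{n}7.png')
```

```text
10.35 [-0.73  0.8   1.46  0.78  1.54 -0.85] [ 538.4 -246.5  218.2] [ 0.4  0.2 -4.7] 48.096105148137866
nut [0.005 0.003 1.   ] g [ 560.5 -120.8  130.3]
```

View pics/side7.png

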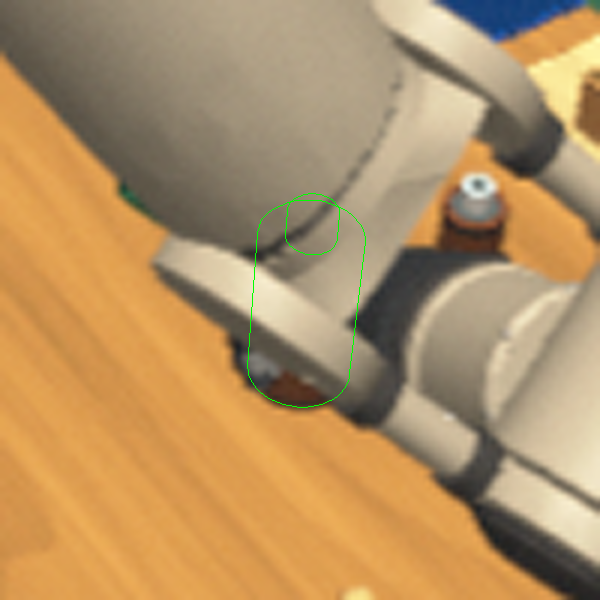

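View pics/top7.png

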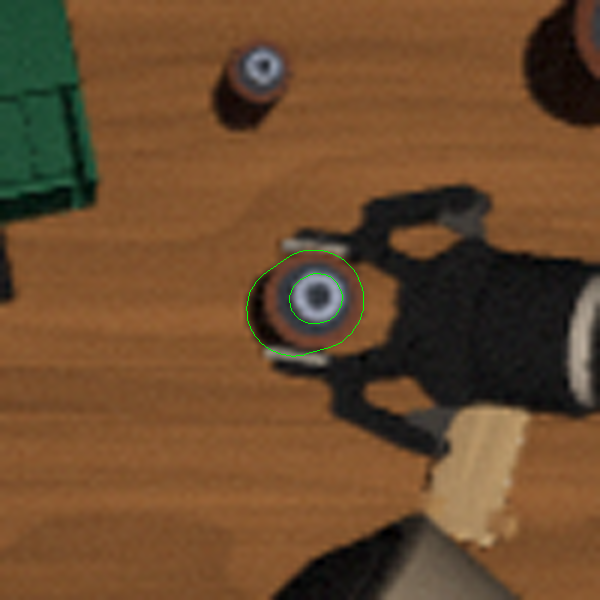

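Run:
```python
from kin import *
_,p,Rc=cur()
print('10mm down',(Rc.T@[0,0,-1.]).round(3), rel(p+[0,0,-71]+155*Rc[:,0],Rstand(.6,np.radians(80),-1)))
```

```text
10mm down [0.567 0.003 0.823] [ 4.03  0.03  5.9  -0.22  0.2  -0.01]
```

Call:
{"api": "apply_moves", "payload": {"series": "0.57 0 0.82 0 0 0 0.3;1.13 0 1.65 0 0 0 0.3;1.7 0 2.47 0 0 0 0.3;2.27 0 3.29 0 0 0 0.3;2.84 0 4.12 0 0 0 0.3;3.4 0 4.94 -0.2 0.2 0 0.3;3.8 0 5.52 -0.2 0.2 0 0.3;3.97 0 5.76 -0.2 0.2 0 0.3;4.08 0 5.93 -0.2 0.2 0 0.3;4.08 0 5.93 -0.2 0.2 0 0.3"}}

```text
t: 11.7
position: [538.3, -246.5, 146.6]
eef_rot: [0.732, 0.614, -0.226, 0.19]
wrist_force: [0.4, 0.6, -4.0]
opening: 48.3
```

Run:
```python
from ov import *
s=log();_,p,Rc=cur();print(s['t'],s['position'].round(1),s['wrist_force'].round(1),s['ft_torque'].round(2),s['opening'])
nut=-np.sin(.6)*Rc[:,0]-np.cos(.6)*Rc[:,2];g=p+155*Rc[:,0]
print('nut',nut.round(3),'g',g.round(1))
```

```text
11.7 [ 538.3 -246.5  146.6] [ 0.4  0.6 -4. ] [-0.92  0.12 -0.03] 48.279224688181195
nut [-0.001 -0.001  1.   ] g [ 560.7 -120.4   59.2]
```

Not yet in contact; go down 1 mm per row until it touches.

Call:
{"api": "apply_moves", "payload": {"series": "0.06 0 0.08 0 0 0 0.3;0.11 0 0.16 0 0 0 0.3;0.17 0 0.25 0 0 0 0.3;0.2 0 0.29 0 0 0 0.3;0.23 0 0.33 0 0 0 0.3;0.26 0 0.37 0 0 0 0.3;0.28 0 0.41 0 0 0 0.3;0.28 0 0.41 0 0 0 0.3;0.28 0 0.41 0 0 0 0.3;0.28 0 0.41 0 0 0 0.3"}}

```text
t: 12.95
position: [538.2, -246.4, 141.5]
eef_rot: [0.732, 0.614, -0.226, 0.19]
wrist_force: [-0.4, 0.5, -4.2]
opening: 48.2
```

Run:
```python
from ov import *
s=log();_,p,Rc=cur();print(s['t'],s['position'].round(1),s['wrist_force'].round(1),s['ft_torque'].round(2),s['opening'])
```

```text
12.95 [ 538.2 -246.4  141.5] [-0.4  0.5 -4.2] [-0.98  0.16 -0.03] 48.216287637492016
```

Call:
{"api": "apply_moves", "payload": {"series": "0.03 0 0.04 0 0 0 0.3;0.06 0 0.08 0 0 0 0.3;0.08 0 0.12 0 0 0 0.3;0.11 0 0.16 0 0 0 0.3;0.14 0 0.2 0 0 0 0.3;0.14 0 0.2 0 0 0 0.3;0.14 0 0.2 0 0 0 0.3;0.14 0 0.2 0 0 0 0.3;0.14 0 0.2 0 0 0 0.3;0.14 0 0.2 0 0 0 0.3"}}

```text
t: 14.2
position: [538.2, -246.6, 140.7]
eef_rot: [0.732, 0.614, -0.225, 0.19]
wrist_force: [-5.5, -2.1, 9.7]
opening: 48.4
```

Run:
```python
from ov import *
s=log();_,p,Rc=cur();print(s['t'],s['position'].round(1),s['wrist_force'].round(1),s['ft_torque'].round(2),s['opening'])
im=cams.grab_frame('top')[:,:,::-1];crop(im,270,140,120,100,6,'pics/t8.png')
im=cams.grab_frame('side')[:,:,::-1];crop(im,240,180,120,100,6,'pics/s8.png')
```

```text
14.2 [ 538.2 -246.6  140.7] [-5.5 -2.1  9.7] [0.56 0.21 0.52] 48.40994906463951
```

View pics/s8.png

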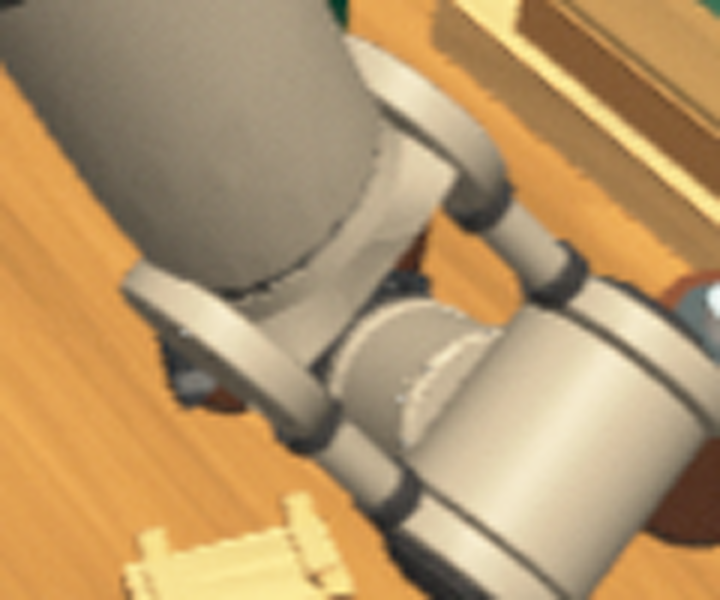

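Call:
{"api": "apply_moves", "payload": {"series": "0.1 0 0.14 0 0 0 0.6;0.08 0 0.12 0 0 0 0.8;0.05 0 0.08 0 0 0 1;0.05 0 0.08 0 0 0 1;0.05 0 0.08 0 0 0 1;-1.5 0 0 0 0 0 1;-3.5 0 0 0 0 0 1;-6 0 0 0 0 0 1;-9 0 0 0 0 0 1;-12 0 0 0 0 0 1"}}

```text
t: 15.55
position: [520.3, -346.0, 208.3]
eef_rot: [0.732, 0.613, -0.226, 0.191]
wrist_force: [0.6, -0.7, -0.2]
opening: 85.1
```

Run:
```python
from ov import *
s=log();_,p,Rc=cur();print(s['t'],s['joint_pos'].round(2),s['position'].round(1),s['wrist_force'].round(1),s['opening'])
im=cams.grab_frame('top')[:,:,::-1];crop(im,270,120,120,100,6,'pics/t9.png')
im=cams.grab_frame('side')[:,:,::-1];crop(im,210,140,140,120,5,'pics/s9.png')
```

```text
15.55 [-0.86  0.88  1.3   0.7   1.67 -0.88] [ 520.3 -346.   208.3] [ 0.6 -0.7 -0.2] 85.07269058601445
```

View pics/s9.png

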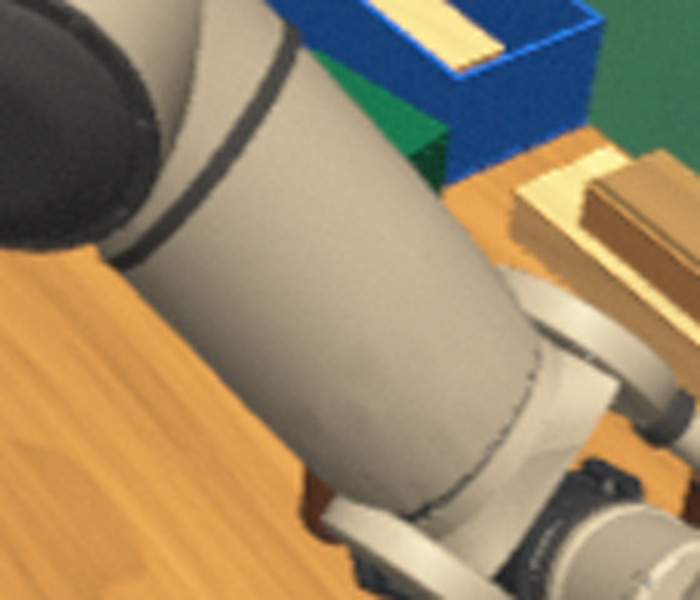

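View pics/t9.png

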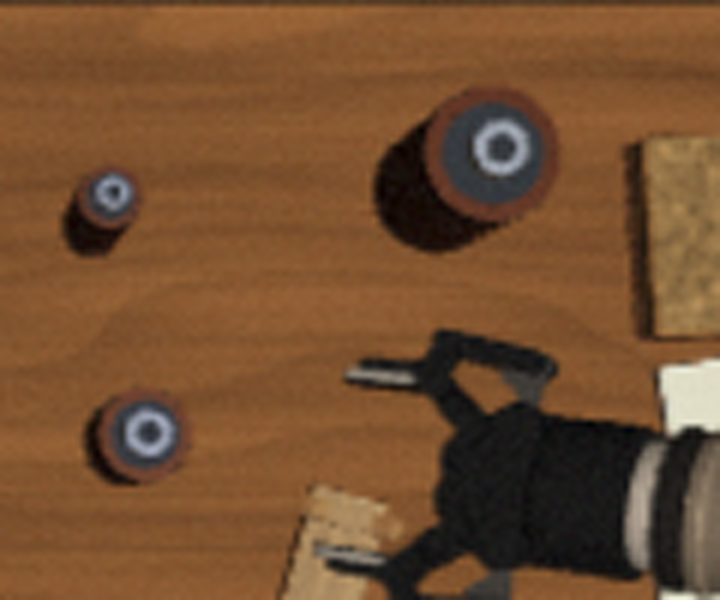

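```bash
cat >> kin.py <<'E'
CY=.188;CX=np.array([np.cos(CY),np.sin(CY),0]);CYv=np.array([-np.sin(CY),np.cos(CY),0])
PIV=np.array([659.8,52.3,0])-50*CX+10*up
def binpt(x,y,z,q): return PIV+(x*np.cos(q)-z*np.sin(q))*CX+y*CYv+(x*np.sin(q)+z*np.cos(q))*up
def Rfin(q,sg=1,off=0): # tool pointing along -bin z rotated by off
    a=q+off; t=-(-np.sin(a)*CX+np.cos(a)*up); return rotm(t,sg*CYv)
E
python3 - <<'E'
from ov import *
from ov import *
im=cv2.imread('pics/side0.png');im2=cv2.imread('pics/top0.png')
def box(n,x0,x1,y0,y1,z0,z1,q=0): return cv2.convexHull(proj(n,[binpt(x,y,z,q) for x in(x0,x1) for y in(y0,y1) for z in(z0,z1)]).astype(np.float32)).reshape(-1,2)
for n in('side','top'):
    im=cv2.imread(f'pics/{n}0.png');B=[box(n,-50,0,-6,6,89,125),box(n,-14,0,50,60,87,113),box(n,0,110,-60,60,-10,136)]
    q=proj(n,binpt(0,0,60,0))[0].astype(int);overlay(im,n,B,q[0]-40,q[1]-50,90,80,7,f'pics/f_{n}.png')
a=cv2.imread('pics/f_side.png');b=cv2.imread('pics/f_top.png');cv2.imwrite('pics/f.png',cv2.resize(np.hstack([a,b]),(800,356)))
s=read_state();q0=s['joint_pos']
for sg in(1,-1):
  for h in(120,0):
    Rm=Rfin(0,sg);qf,e=ik(binpt(-34,0,107,0)+h*up-155*Rm[:,0],Rm,[.1,.6,1.5,0,1.2,{1:-1.5,-1:1.6}[sg]]);print(sg,h,qf.round(2),e)
E
```

```text
1 120 [-0.07  0.46  1.38 -0.    1.3  -1.83] 5.322954166331328e-10
1 0 [-0.07  0.56  1.56 -0.    1.02 -1.83] 8.253314651072691e-16
-1 120 [-0.07  0.46  1.38 -0.    1.3   1.31] 1.128646545112133e-09
-1 0 [-0.07  0.56  1.56  0.    1.02  1.31] 2.2737367544323206e-15
```

View pics/f.png

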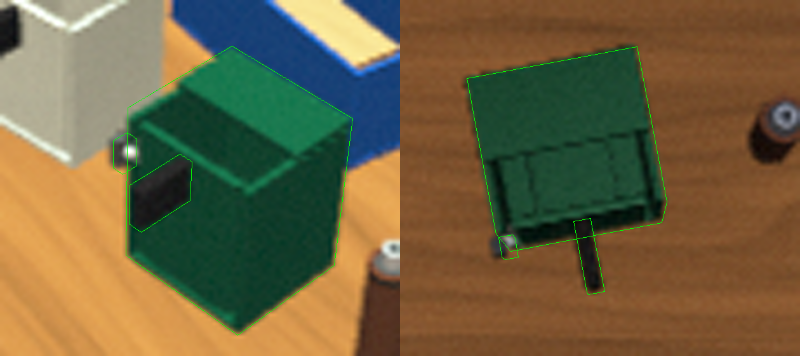

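```bash
cat > path.py <<'E'
from kin import *
def show(q0,qf,N,sub=None,base=None):
    if base is None: base=cur()[1:]
    prev=base[1];px=base[0]
    for k in np.arange(1,N+1)/N:
        x,Rm=FK(q0+(qf-q0)*k); g=x+155*Rm[:,0]; tip=x+173*Rm[:,0]
        print(rel(g,Rm,base=base).round(1).tolist(), np.degrees(R.from_matrix(prev.T@Rm).magnitude()).round(1),np.linalg.norm(x-px).round(0),'tip',tip.round(0).tolist());prev=Rm;px=x
E
python3 - <<'E'
from path import *
s,p,Rc=cur()
q1,e=ik(p+[0,0,150],Rc,s['joint_pos']);print(q1.round(2),e)
Rm=Rfin(0,1);q2,e=ik(binpt(-34,0,107,0)+90*up-155*Rm[:,0],Rm,[-.07,.46,1.38,0,1.3,-1.83]);print(q2.round(2))
show(s['joint_pos'],q1,4); print(); show(q1,q2,13)
for q in(0,.2,.45,.5):
    Rm=Rfin(q,1); print(q,ik(binpt(-34,0,107,q)-155*Rm[:,0],Rm,q2))
E
```

```text
[-0.86  0.73  1.16  0.74  1.88 -0.69] 3.4106051316484808e-15
[-0.07  0.48  1.43 -0.    1.23 -1.83]
[-2.3, 0.4, -2.9, 0.0, 0.1, 0.2] 0.2 37.0 tip [550.0, -211.0, 149.0]
[-4.5, 0.5, -6.0, 0.1, 0.2, 0.3] 0.1 37.0 tip [551.0, -211.0, 186.0]
[-6.6, 0.4, -9.1, 0.0, 0.1, 0.2] 0.1 38.0 tip [550.0, -210.0, 224.0]
[-8.5, 0.1, -12.4, 0.0, -0.0, 0.0] 0.2 38.0 tip [546.0, -208.0, 261.0]

[-5.6, 1.0, -14.0, -6.1, -4.1, -2.8] 7.9 151.0 tip [552.0, -183.0, 249.0]
[-2.8, 1.7, -15.7, -12.6, -8.0, -5.8] 8.2 34.0 tip [556.0, -159.0, 237.0]
[0.0, 2.2, -17.4, -19.4, -11.7, -9.1] 8.4 33.0 tip [559.0, -137.0, 226.0]
[2.7, 2.5, -19.1, -26.5, -15.3, -12.6] 8.7 32.0 tip [561.0, -116.0, 216.0]
[5.3, 2.6, -20.8, -33.9, -18.6, -16.3] 8.9 31.0 tip [562.0, -97.0, 207.0]
[7.9, 2.6, -22.4, -41.6, -21.6, -20.2] 9.1 30.0 tip [563.0, -78.0, 200.0]
[10.3, 2.4, -24.1, -49.5, -24.5, -24.4] 9.4 30.0 tip [564.0, -61.0, 194.0]
[12.7, 2.1, -25.8, -57.6, -27.0, -28.7] 9.6 29.0 tip [565.0, -45.0, 189.0]
[15.0, 1.7, -27.5, -66.0, -29.4, -33.2] 9.8 29.0 tip [567.0, -29.0, 186.0]
[17.2, 1.1, -29.2, -74.5, -31.5, -38.0] 9.9 28.0 tip [569.0, -13.0, 184.0]
[19.3, 0.5, -31.0, -83.2, -33.3, -42.9] 10.1 28.0 tip [571.0, 3.0, 184.0]
[21.3, -0.3, -32.8, -92.0, -34.9, -48.0] 10.3 28.0 tip [574.0, 19.0, 186.0]
[23.3, -1.1, -34.6, -100.9, -36.2, -53.3] 10.4 28.0 tip [577.0, 37.0, 189.0]
0 (array([-6.90675609e-02,  5.57594938e-01,  1.55937199e+00, -4.72377456e-11,
        1.02462573e+00, -1.82786389e+00]), np.float64(1.6783721022668332e-09))
0.2 (array([-0.10973259,  0.44001295,  1.8116606 ,  0.0905344 ,  0.70052193,
       -1.93222179]), np.float64(5.684341886080802e-15))
0.45 (array([-0.1768262 ,  0.35684666,  2.10155923,  0.54971867,  0.30159576,
       -2.4313913 ]), np.float64(4.748373607958797e-10))
0.5 (array([-0.20068252,  0.35201124,  2.14731156,  0.80901272,  0.28      ,
       -2.70911497]), np.float64(0.07432401281051004))
```

Run:
```python
from path import *
s,p,Rc=cur()
q1,e=ik(p+[0,0,150],Rc,s['joint_pos'])
off=-.3
Rm=Rfin(0,1,off);q2,e=ik(binpt(-34,0,107,0)-90*Rm[:,0]-155*Rm[:,0],Rm,[-.07,.46,1.38,0,1.3,-1.83]);print(q2.round(2),e)
for q in(0,.2,.45,.5):
    Rm=Rfin(q,1,off); print(q,ik(binpt(-34,0,107,q)-155*Rm[:,0],Rm,q2)[0].round(2))
show(q1,q2,14)
```

```text
[-0.03  0.73  1.04 -0.06  1.66 -1.78] 1.0459189070388674e-12
0 [-0.04  0.73  1.27 -0.07  1.43 -1.78]
0.2 [-0.07  0.58  1.54 -0.03  1.11 -1.81]
0.45 [-0.11  0.45  1.85  0.07  0.7  -1.92]
0.5 [-0.13  0.43  1.91  0.11  0.62 -1.97]
[-5.9, 1.3, -13.7, -5.8, -3.2, -3.9] 7.7 150.0 tip [551.0, -186.0, 250.0]
[-3.4, 2.4, -15.1, -11.8, -6.2, -8.0] 7.8 31.0 tip [555.0, -164.0, 239.0]
[-0.8, 3.4, -16.6, -18.0, -8.9, -12.2] 7.9 31.0 tip [559.0, -144.0, 229.0]
[1.8, 4.2, -18.0, -24.2, -11.4, -16.5] 8.0 31.0 tip [562.0, -125.0, 220.0]
[4.3, 4.8, -19.6, -30.6, -13.7, -21.0] 8.1 30.0 tip [564.0, -107.0, 212.0]
[6.8, 5.4, -21.1, -37.1, -15.8, -25.5] 8.2 30.0 tip [567.0, -90.0, 205.0]
[9.3, 5.8, -22.7, -43.7, -17.7, -30.2] 8.3 30.0 tip [570.0, -73.0, 199.0]
[11.8, 6.2, -24.4, -50.4, -19.4, -35.0] 8.4 30.0 tip [573.0, -56.0, 194.0]
[14.2, 6.4, -26.0, -57.1, -20.8, -40.0] 8.4 30.0 tip [576.0, -40.0, 189.0]
[16.7, 6.5, -27.8, -63.8, -22.0, -45.1] 8.5 30.0 tip [580.0, -25.0, 186.0]
[19.1, 6.4, -29.5, -70.5, -23.1, -50.3] 8.6 30.0 tip [584.0, -9.0, 184.0]
[21.4, 6.3, -31.4, -77.2, -23.9, -55.6] 8.6 30.0 tip [588.0, 7.0, 184.0]
[23.8, 6.0, -33.2, -83.9, -24.6, -61.1] 8.6 30.0 tip [593.0, 24.0, 184.0]
[26.1, 5.6, -35.1, -90.5, -25.0, -66.8] 8.7 30.0 tip [598.0, 41.0, 186.0]
```

Call:
{"api": "apply_moves", "payload": {"series": "-3.2 0.4 -4 0 0 0 1;-6 0.4 -8.2 0 0 0 1;-8.5 0.1 -12.4 0 0 0 1;-5.9 1.3 -13.7 -5.8 -3.2 -3.9 1;-3.4 2.4 -15.1 -11.8 -6.2 -8 1;-0.8 3.4 -16.6 -18 -8.9 -12.2 1;1.8 4.2 -18 -24.2 -11.4 -16.5 1;4.3 4.8 -19.6 -30.6 -13.7 -21 1;6.8 5.4 -21.1 -37.1 -15.8 -25.5 1;9.3 5.8 -22.7 -43.7 -17.7 -30.2 1"}}

```text
t: 16.9
position: [613.7, -151.4, 341.6]
eef_rot: [0.386, 0.783, -0.131, 0.471]
wrist_force: [0.6, -0.5, 0.7]
opening: 85.4
```

Run:
```python
from path import *
s=log();print(s['t'],s['joint_pos'].round(2))
Rm=Rfin(0,1,-.3);q2,e=ik(binpt(-34,0,107,0)-90*Rm[:,0]-155*Rm[:,0],Rm,[-.07,.46,1.38,0,1.3,-1.83])
show(s['joint_pos'],q2,7)
```

```text
16.9 [-0.44  0.71  1.14  0.34  1.76 -1.24]
[1.2, 2.2, -1.8, -6.9, -1.8, -4.4] 8.4 31.0 tip [565.0, -50.0, 195.0]
[2.3, 4.6, -2.9, -13.8, -3.4, -8.8] 8.4 29.0 tip [569.0, -35.0, 191.0]
[3.4, 7.0, -4.0, -20.9, -4.8, -13.3] 8.5 29.0 tip [574.0, -21.0, 187.0]
[4.6, 9.4, -5.2, -28.0, -6.0, -17.8] 8.5 29.0 tip [579.0, -6.0, 185.0]
[5.7, 11.6, -6.6, -35.1, -7.1, -22.4] 8.5 29.0 tip [585.0, 9.0, 184.0]
[6.9, 13.9, -8.1, -42.2, -8.0, -27.1] 8.6 29.0 tip [591.0, 24.0, 184.0]
[8.0, 16.1, -9.7, -49.4, -8.8, -31.8] 8.6 30.0 tip [598.0, 41.0, 186.0]
```

Call:
{"api": "apply_moves", "payload": {"series": "1.2 2.2 -1.8 -6.9 -1.8 -4.4 0.9;2.3 4.6 -2.9 -13.8 -3.4 -8.8 0.8;3.4 7 -4 -20.9 -4.8 -13.3 0.7;4.6 9.4 -5.2 -28 -6 -17.8 0.6;5.7 11.6 -6.6 -35.1 -7.1 -22.4 0.6;6.9 13.9 -8.1 -42.2 -8 -27.1 0.6;8 16.1 -9.7 -49.4 -8.8 -31.8 0.6;8 16.1 -9.7 -49.4 -8.8 -31.8 0.6;8 16.1 -9.7 -49.4 -8.8 -31.8 0.6;8 16.1 -9.7 -49.4 -8.8 -31.8 0.6"}}

```text
t: 18.15
position: [649.1, 47.1, 351.2]
eef_rot: [-0.072, 0.802, 0.054, 0.59]
wrist_force: [0.1, -0.5, 0.0]
opening: 51.1
```

Run:
```python
from path import *
s=log();print(s['t'],s['joint_pos'].round(2),s['opening'])
Rm=Rfin(0,1,-.3);print(rel(binpt(-34,0,107,0),Rm))
im=cams.grab_frame('side')[:,:,::-1];crop(im,210,110,140,120,5,'pics/s10.png')
im=cams.grab_frame('top')[:,:,::-1];crop(im,190,110,150,120,5,'pics/t10.png')
```

```text
18.15 [-0.03  0.7   1.08 -0.06  1.66 -1.78] 51.141001885434484
[ 9.02  0.28 -0.   -0.35 -0.08 -0.2 ]
```

View pics/s10.png

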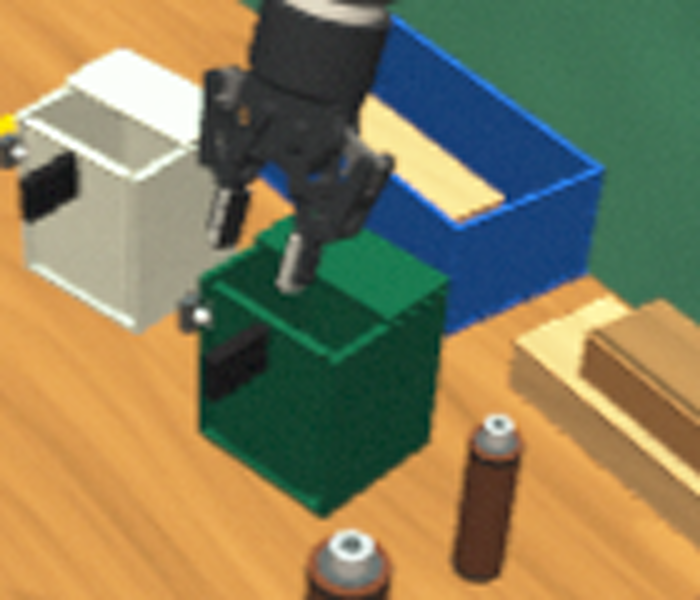

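View pics/t10.png

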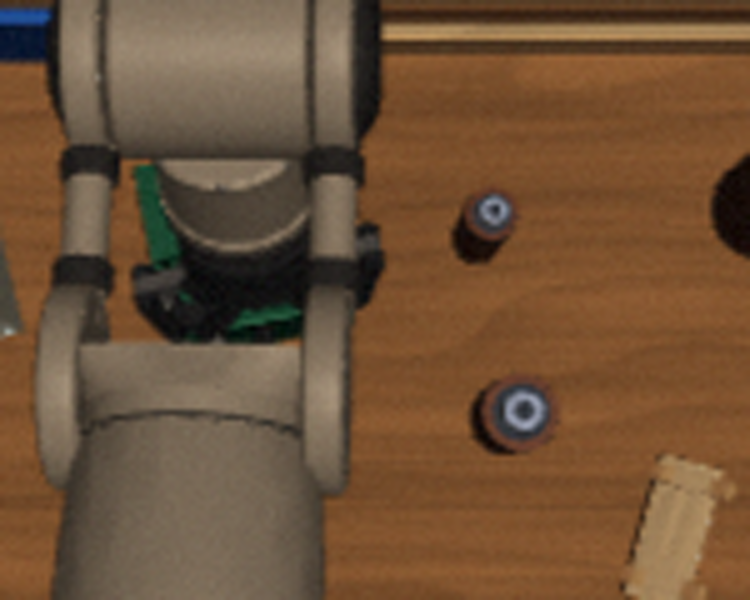

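Call:
{"api": "apply_moves", "payload": {"series": "2 0.3 0 -0.3 0 0 0.6;4 0.3 0 -0.3 0 0 0.6;6 0.3 0 -0.3 0 0 0.6;8 0.3 0 -0.3 0 0 0.6;9 0.3 0 -0.3 0 0 0.6;9 0.3 0 -0.3 0 0 0.6;9 0.3 0 -0.3 0 0 0.3;9 0.3 0 -0.3 0 0 0;9 0.3 0 -0.3 0 0 0;9 0.3 0 -0.3 0 0 0", "squeeze": 50}}

```text
t: 19.5
position: [622.8, 46.2, 266.3]
eef_rot: [-0.076, 0.801, 0.057, 0.591]
wrist_force: [1.3, -4.6, 3.8]
opening: 11.7
```

Run:
```python
from path import *
s=log();print(s['t'],s['joint_pos'].round(2),s['opening'],s['wrist_force'].round(1))
im=cams.grab_frame('side')[:,:,::-1];crop(im,210,110,140,120,5,'pics/s11.png')
for k in np.linspace(.05,.47,10):
    print(round(k,3),rel(binpt(-34,0,107,k),Rfin(k,1,-.3)).tolist())
```

```text
19.5 [-0.03  0.73  1.28 -0.06  1.43 -1.78] 11.70681432586125 [ 1.3 -4.6  3.8]
0.05 [0.48, -0.1, -1.26, 0.09, -2.81, -0.05]
0.097 [0.86, -0.09, -2.38, 0.09, -5.49, -0.06]
0.143 [1.3, -0.09, -3.49, 0.08, -8.16, -0.06]
0.19 [1.78, -0.09, -4.58, 0.08, -10.83, -0.06]
0.237 [2.32, -0.09, -5.65, 0.08, -13.51, -0.06]
0.283 [2.9, -0.09, -6.69, 0.08, -16.18, -0.06]
0.33 [3.54, -0.09, -7.69, 0.08, -18.85, -0.07]
0.377 [4.21, -0.09, -8.67, 0.08, -21.53, -0.07]
0.423 [4.94, -0.09, -9.62, 0.08, -24.2, -0.07]
0.47 [5.71, -0.09, -10.53, 0.07, -26.88, -0.07]
```

View pics/s11.png

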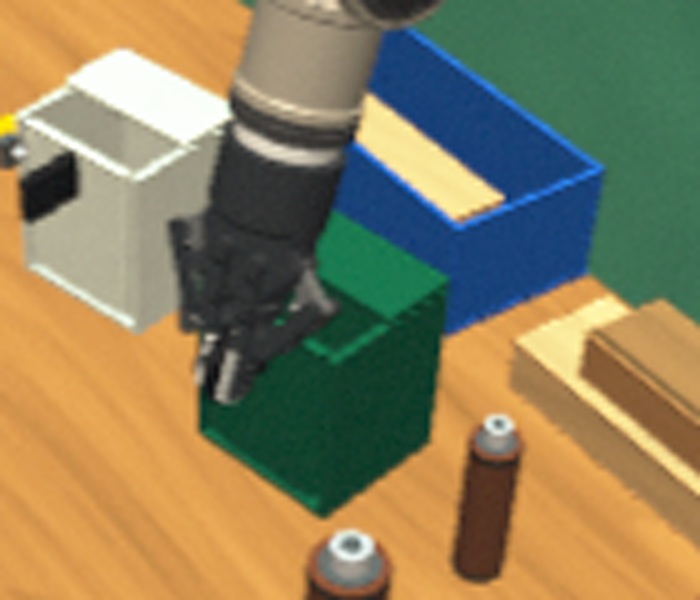

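Call:
{"api": "apply_moves", "payload": {"series": "0.4 0 -1.2 0 -2.8 0 0;0.8 0 -2.3 0 -5.5 0 0;1.2 0 -3.4 0 -8.2 0 0;1.7 0 -4.5 0 -10.8 0 0;2.2 0 -5.6 0 -13.5 0 0;2.8 0 -6.6 0 -16.2 0 0;3.45 0 -7.6 0 -18.9 0 0;4.1 0 -8.6 0 -21.5 0 0;4.85 0 -9.6 0 -24.2 0 0;5.4 0 -10.2 0 -25.8 0 0"}}

```text
t: 20.8
position: [512.1, 24.9, 245.8]
eef_rot: [-0.061, 0.646, 0.072, 0.757]
wrist_force: [2.1, -3.4, 9.2]
opening: 11.1
```

Run:
```python
from path import *
s,p,Rc=cur();log();print(s['t'],s['joint_pos'].round(2),s['opening'],s['wrist_force'].round(1))
im=cams.grab_frame('side')[:,:,::-1];crop(im,210,110,140,120,5,'pics/s12.png')
g=p+155*Rc[:,0]-PIV; print('fin local',g@CX,g@CYv,g[2], 'tilt est',np.arctan2(-g@CX,g[2])-np.arctan2(34,107))
```

```text
20.8 [-0.11  0.48  1.82  0.07  0.69 -1.93] 11.113952269758176 [ 2.1 -3.4  9.2]
fin local -75.91913942709246 0.8291375602713718 82.73055929781418 tilt est 0.434823827437154
```

View pics/s12.png

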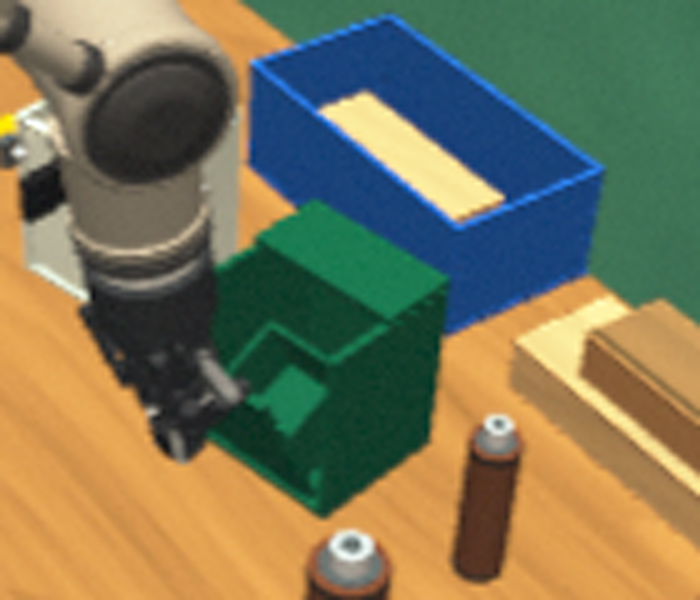

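Call:
{"api": "apply_moves", "payload": {"series": "0.2 0 -0.2 0 -1 0 0;0.3 0 -0.35 0 -1.2 0 0;0.3 0 -0.35 0 -1.2 0 0;0.2 0 -0.2 0 -1 0 0;0.2 0 -0.2 0 -1 0 0.5;0.2 0 -0.2 0 -1 0 0.6;0.2 0 -0.2 0 -1 0 0.6;-2 0 -0.2 0 -1 0 0.6;-5 0 -0.2 0 -1 0 0.6;-9 0 -0.2 0 -1 0 0.6"}}

```text
t: 22.1
position: [495.6, 22.5, 332.6]
eef_rot: [-0.06, 0.644, 0.073, 0.759]
wrist_force: [1.1, 0.3, -0.3]
opening: 50.8
```

Run:
```python
from path import *
s,p,Rc=cur();log();print(s['t'],s['joint_pos'].round(2),s['opening'],s['wrist_force'].round(1),p.round(0))
```

```text
22.1 [-0.12  0.33  1.77  0.07  0.89 -1.92] 50.82667724989468 [ 1.1  0.3 -0.3] [496.  23. 333.]
```

Run:
```python
from path import *
im=cams.grab_frame('side')[:,:,::-1];cv2.imwrite('pics/side13.png',im);crop(im,210,130,140,120,5,'pics/s13.png')
im=cams.grab_frame('top')[:,:,::-1];cv2.imwrite('pics/top13.png',im);crop(im,200,120,140,120,5,'pics/t13.png')
```

```text
(no output)
```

View pics/s13.png

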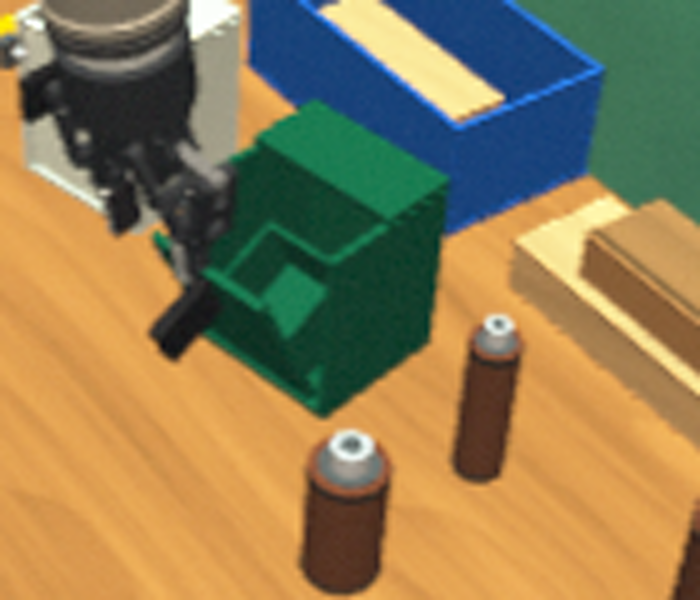

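View pics/t13.png

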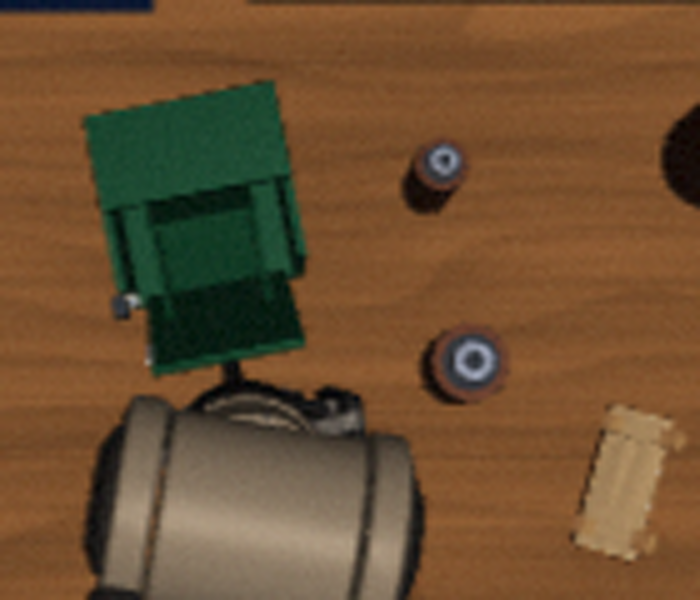

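Run:
```python
from ov import *
def pt(u,v,ox,oy,s): return [ox+(u+.5)/s-.5, oy+(v+.5)/s-.5]
print(ray('top',pt(474,360,200,120,5),106),ray('side',pt(352,445,210,130,5),106))
c=np.array([559.5,-119.5,45])
def box(n,x0,x1,y0,y1,z0,z1,q=0): return cv2.convexHull(proj(n,[binpt(x,y,z,q) for x in(x0,x1) for y in(y0,y1) for z in(z0,z1)]).astype(np.float32)).reshape(-1,2)
o=[]
for n in('side','top'):
    im=cv2.imread(f'pics/{n}13.png');B=[hull(n,c,up),hull(n,c+53*up,up,12,8),box(n,8,70,-31,31,4,6,.45),box(n,-50,0,-6,6,89,125,.45),box(n,0,8,-49,49,0,128,.45)]
    x,y=(225,140) if n=='side' else (205,130)
    overlay(im,n,B,x,y,110,110,6,f'pics/g_{n}.png');o.append(cv2.imread(f'pics/g_{n}.png'))
cv2.imwrite('pics/g.png',cv2.resize(np.hstack(o),(800,400)))
```

```text
[ 560.48970571 -120.88931326  106.        ] [ 559.60055898 -122.09352277  106.        ]
```

View pics/g.png

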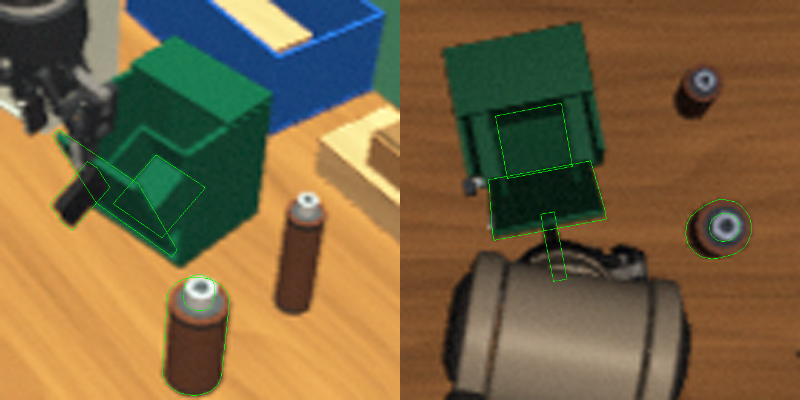

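View pics/g_side.png

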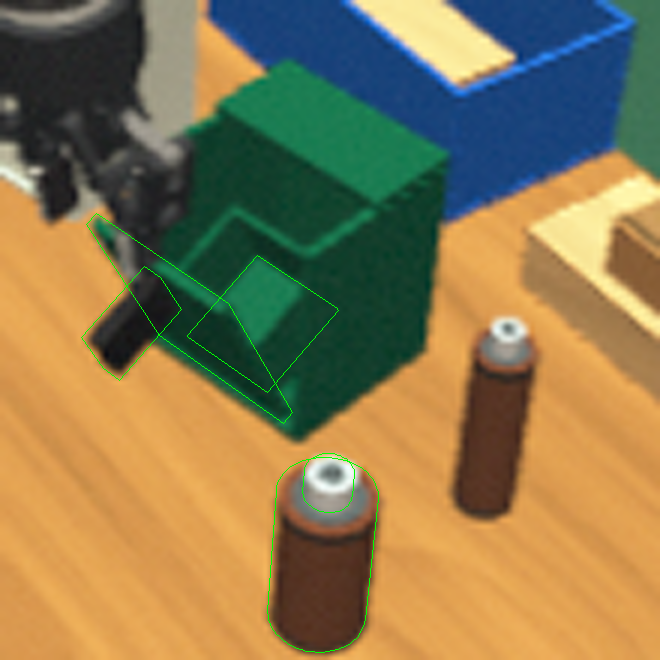

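Run:
```python
from path import *
s,p,Rc=cur();b=.25
Rm=Rfin(0,1,-b);g=np.array([560.5,-121,75]);q=[-.3,.6,1.2,0,1.5,-1.9]
qa,e=ik(g-110*Rm[:,0]-155*Rm[:,0],Rm,q);qg,e2=ik(g-155*Rm[:,0],Rm,qa);print(qa.round(2),qg.round(2),e,e2)
q1,_=ik(p+[0,0,50],Rc,s['joint_pos'])
show(s['joint_pos'],q1,1);show(q1,qa,6)
for sg in (1,):
  for h in(0,100):
    Rb=Rfin(.45,1,-b); gb=binpt(39,0,5+75+h,.45); print('bin',ik(gb-155*Rb[:,0],Rb,qg)[0].round(2),gb)
```

```text
[-0.27  0.68  1.17 -0.11  1.51 -2.01] [-0.29  0.73  1.4  -0.12  1.24 -2.  ] 2.3624124878551812e-12 6.8212102632969615e-15
[-4.9, 0.0, 0.9, -0.0, -0.0, 0.0] 0.0 50.0 tip [526.0, 28.0, 216.0]
[-4.0, -2.4, 2.9, -0.4, 4.0, -0.2] 4.0 55.0 tip [540.0, 6.0, 209.0]
[-3.0, -4.8, 4.8, -0.6, 8.0, -0.4] 4.0 32.0 tip [553.0, -17.0, 201.0]
[-1.8, -7.4, 6.4, -0.7, 12.0, -0.5] 4.0 32.0 tip [563.0, -41.0, 192.0]
[-0.6, -10.0, 7.8, -0.6, 16.1, -0.5] 4.1 32.0 tip [572.0, -66.0, 183.0]
[0.8, -12.6, 9.0, -0.4, 20.2, -0.3] 4.1 32.0 tip [578.0, -91.0, 174.0]
[2.2, -15.3, 9.9, 0.1, 24.3, -0.1] 4.1 32.0 tip [583.0, -117.0, 164.0]
bin [-0.08  0.55  1.66  0.08  0.74 -1.89] [610.995553    43.01511704  98.99942402]
bin [-0.1   0.38  1.67  0.07  0.91 -1.9 ] [568.26540936  34.88585    189.04413425]
```

Call:
{"api": "apply_moves", "payload": {"series": "-4.9 0 0.9 0 0 0 0.6;-4 -2.4 2.9 -0.4 4 -0.2 0.8;-3 -4.8 4.8 -0.6 8 -0.4 1;-1.8 -7.4 6.4 -0.7 12 -0.5 1;-0.6 -10 7.8 -0.6 16.1 -0.5 1;0.8 -12.6 9 -0.4 20.2 -0.3 1;2.2 -15.3 9.9 0 24.3 0 1;2.2 -15.3 9.9 0 24.3 0 1;2.2 -15.3 9.9 0 24.3 0 1;2.2 -15.3 9.9 0 24.3 0 1"}}

```text
t: 23.45
position: [623.8, -108.0, 327.6]
eef_rot: [-0.074, 0.788, 0.059, 0.608]
wrist_force: [-0.6, 0.5, -0.1]
opening: 85.3
```

Run:
```python
from path import *
s,p,Rc=cur();log();b=.25
print(s['t'],s['joint_pos'].round(2),s['opening'])
Rm=Rfin(0,1,-b);g=np.array([560.5,-121,75]);print(rel(g,Rm))
im=cams.grab_frame('side')[:,:,::-1];crop(im,230,150,120,110,6,'pics/s14.png')
```

```text
23.45 [-0.27  0.67  1.2  -0.11  1.5  -2.01] 85.2816133341232
[10.57 -0.12  0.05  0.15 -0.35 -0.13]
```

View pics/s14.png

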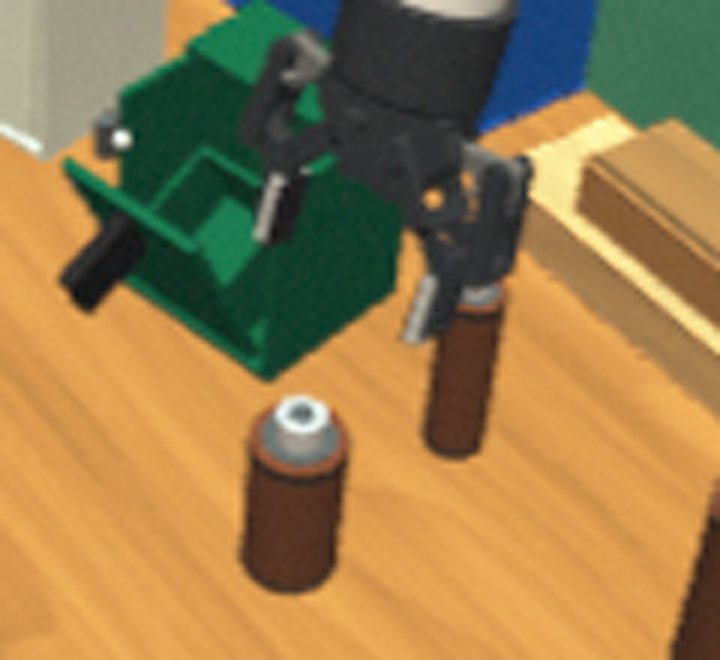

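Call:
{"api": "apply_moves", "payload": {"series": "2 -0.1 0 0 -0.3 0 1;4 -0.1 0 0 -0.3 0 1;6 -0.1 0 0 -0.3 0 1;8 -0.1 0 0 -0.3 0 1;9.6 -0.1 0 0 -0.3 0 1;10.6 -0.1 0 0 -0.3 0 1;10.6 -0.1 0 0 -0.3 0 1;10.6 -0.1 0 0 -0.3 0 0.6;10.6 -0.1 0 0 -0.3 0 0.3;10.6 -0.1 0 0 -0.3 0 0.3", "squeeze": 70}}

```text
t: 24.75
position: [598.1, -114.6, 225.6]
eef_rot: [-0.074, 0.786, 0.059, 0.61]
wrist_force: [1.1, 1.5, 4.6]
opening: 48.3
```

Call:
{"api": "apply_moves", "payload": {"series": "0 0 0 0 0 0 0.3;0 0 0 0 0 0 0.3;0 0 0 0 0 0 0.3;-0.5 0 0.1 0 0 0 0.3;-1.5 0 0.4 0 0 0 0.3;-2.9 0 0.75 0 0 0 0.3;-4.8 0 1.2 0 0 0 0.3;-6.8 0 1.75 0 0 0 0.3;-8.7 0 2.2 0 0 0 0.3;-9.7 0 2.5 0 0 0 0.3"}}

```text
t: 26.0
position: [646.1, -105.6, 313.8]
eef_rot: [-0.074, 0.786, 0.059, 0.611]
wrist_force: [-0.1, 0.1, -5.0]
opening: 48.6
```

Run:
```python
from ov import *
s,p,Rc=cur();log();b=.25
ax=-np.cos(b)*Rc[:,0]+np.sin(b)*Rc[:,2]*1
print(s['t'],s['joint_pos'].round(2),s['opening'],s['wrist_force'].round(1))
for sg in(1,-1): print((-np.cos(b)*Rc[:,0]+sg*np.sin(b)*Rc[:,2]).round(3))
g=p+155*Rc[:,0];print(g.round(1));c=g-30*up
o=[]
for n in('side','top'):
    im=cams.grab_frame(n)[:,:,::-1].copy();cv2.imwrite(f'pics/{n}15.png',im)
    q=proj(n,c)[0].astype(int);overlay(im,n,[hull(n,c,up),hull(n,c+53*up,up,12,8)],q[0]-55,q[1]-60,110,110,6,f'pics/h_{n}.png');o.append(cv2.imread(f'pics/h_{n}.png'))
cv2.imwrite('pics/h.png',cv2.resize(np.hstack(o),(800,400)))
```

```text
26.0 [-0.26  0.72  1.15 -0.11  1.5  -2.  ] 48.57717548270444 [-0.1  0.1 -5. ]
[0.471 0.089 0.878]
[ 0.    -0.002  1.   ]
[ 608.4 -112.5  163.6]
```

View pics/h.png

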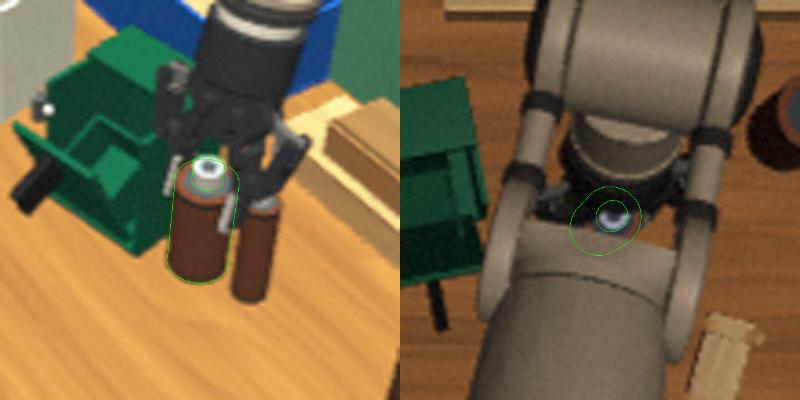

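Run:
```python
from path import *
s,p,Rc=cur();b=.25
Rb=Rfin(.45,1,-b)
qs=s['joint_pos']
gh=binpt(36,0,5+75.5+150,.45); qh,e=ik(gh-155*Rb[:,0],Rb,[-.1,.4,1.6,.07,.9,-1.9]);print(qh.round(2),e)
q1,_=ik(p+[-20,0,60],Rc,qs); 
show(qs,q1,1);show(q1,qh,8)
```

```text
[-0.12  0.29  1.66  0.07  1.   -1.91] 6.249761989606511e-14
[-5.3, 0.4, -3.4, 0.0, -0.0, -0.0] 0.0 63.0 tip [584.0, -113.0, 206.0]
[-5.4, 2.3, -4.1, -0.4, -3.2, -0.3] 3.3 72.0 tip [583.0, -95.0, 207.0]
[-5.5, 4.2, -4.9, -0.7, -6.5, -0.6] 3.3 21.0 tip [582.0, -76.0, 207.0]
[-5.5, 6.2, -5.8, -0.8, -9.7, -0.7] 3.3 21.0 tip [579.0, -57.0, 209.0]
[-5.4, 8.1, -6.9, -0.9, -13.0, -0.7] 3.2 22.0 tip [575.0, -39.0, 210.0]
[-5.2, 10.0, -8.0, -0.8, -16.2, -0.7] 3.2 22.0 tip [570.0, -21.0, 211.0]
[-5.0, 11.8, -9.2, -0.6, -19.4, -0.6] 3.2 22.0 tip [564.0, -3.0, 213.0]
[-4.7, 13.6, -10.6, -0.3, -22.6, -0.4] 3.2 22.0 tip [556.0, 15.0, 214.0]
[-4.3, 15.3, -12.0, 0.1, -25.8, -0.1] 3.2 23.0 tip [548.0, 31.0, 216.0]
```

Call:
{"api": "apply_moves", "payload": {"series": "-5.3 0.4 -3.4 0 0 0 0.3;-5.4 2.3 -4.1 -0.4 -3.2 -0.3 0.3;-5.5 4.2 -4.9 -0.7 -6.5 -0.6 0.3;-5.5 6.2 -5.8 -0.8 -9.7 -0.7 0.3;-5.4 8.1 -6.9 -0.9 -13 -0.7 0.3;-5.2 10 -8 -0.8 -16.2 -0.7 0.3;-5 11.8 -9.2 -0.6 -19.4 -0.6 0.3;-4.7 13.6 -10.6 -0.3 -22.6 -0.4 0.3;-4.3 15.3 -12 0.1 -25.8 -0.1 0.3;-4.3 15.3 -12 0.1 -25.8 -0.1 0.3"}}

```text
t: 27.35
position: [511.4, 25.1, 383.7]
eef_rot: [-0.059, 0.632, 0.073, 0.769]
wrist_force: [0.6, 0.2, -4.0]
opening: 48.5
```

Run:
```python
from ov import *
s,p,Rc=cur();log();b=.25
print(s['t'],s['joint_pos'].round(2),s['opening'],s['wrist_force'].round(1))
ax=-np.cos(b)*Rc[:,0]-np.sin(b)*Rc[:,2];g=p+155*Rc[:,0];c=g-30.5*ax
def loc(P): v=P-PIV; x,z=v@CX,v[2]; q=.45; return [x*np.cos(q)+z*np.sin(q), v@CYv, -x*np.sin(q)+z*np.cos(q)]
print('bin frame base',np.round(loc(g-75.5*ax),1),'axis tilt',np.arctan2(-ax@CX,ax[2]).round(3),ax@CYv)
o=[]
for n in('side','top'):
    im=cams.grab_frame(n)[:,:,::-1].copy()
    q=proj(n,c)[0].astype(int);overlay(im,n,[hull(n,c,ax),hull(n,c+53*ax,ax,12,8)],q[0]-55,q[1]-55,110,110,6,f'pics/h_{n}.png');o.append(cv2.imread(f'pics/h_{n}.png'))
cv2.imwrite('pics/h2.png',cv2.resize(np.hstack(o),(800,400)))
Rb=Rfin(.45,1,-b)
for h in(150,100,50,20,10,0,-5): print(h,rel(binpt(36,0,5+75.5+h,.45),Rb))
```

```text
27.35 [-0.12  0.29  1.67  0.07  1.   -1.91] 48.454935068504334 [ 0.6  0.2 -4. ]
bin frame base [ 32.4   1.4 154.9] axis tilt 0.445 -0.0017810863669151854
150 [-0.09  0.01  0.1  -0.03 -0.17 -0.04]
100 [ 4.75  0.01  1.35 -0.03 -0.17 -0.04]
50 [ 9.6   0.01  2.6  -0.03 -0.17 -0.04]
20 [ 1.25e+01  1.00e-02  3.35e+00 -3.00e-02 -1.70e-01 -4.00e-02]
10 [ 1.347e+01  1.000e-02  3.600e+00 -3.000e-02 -1.700e-01 -4.000e-02]
0 [ 1.444e+01  1.000e-02  3.850e+00 -3.000e-02 -1.700e-01 -4.000e-02]
-5 [ 1.492e+01  1.000e-02  3.980e+00 -3.000e-02 -1.700e-01 -4.000e-02]
```

View pics/h2.png

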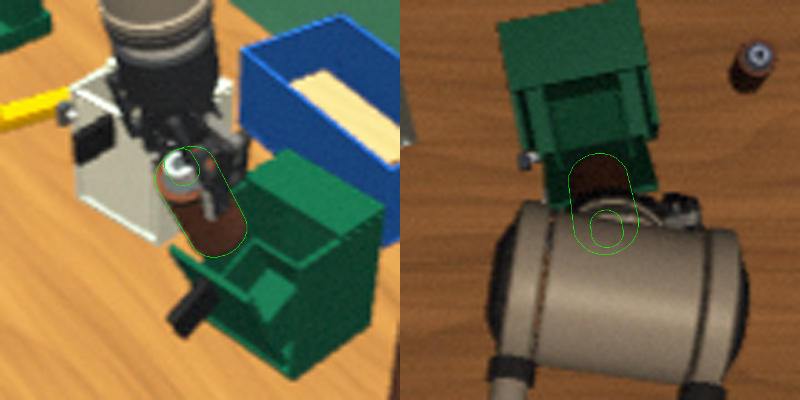

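Call:
{"api": "apply_moves", "payload": {"series": "1 0 0.55 0 -0.2 0 0.3;2.3 0 0.9 0 -0.2 0 0.3;3.5 0 1.2 0 -0.2 0 0.3;4.7 0 1.6 0 -0.2 0 0.3;5.9 0 1.95 0 -0.2 0 0.3;7.1 0 2.25 0 -0.2 0 0.3;8.3 0 2.55 0 -0.2 0 0.3;9.5 0 2.9 0 -0.2 0 0.3;9.5 0 2.9 0 -0.2 0 0.3;9.5 0 2.9 0 -0.2 0 0.3"}}

```text
t: 28.7
position: [559.4, 33.3, 297.0]
eef_rot: [-0.059, 0.629, 0.073, 0.771]
wrist_force: [-0.4, 0.0, -4.4]
opening: 48.1
```

```bash
cat > chk.py <<'E'
from ov import *
def loc(P,q=.45): v=P-PIV; x,z=v@CX,v[2]; return [x*np.cos(q)+z*np.sin(q), v@CYv, -x*np.sin(q)+z*np.cos(q)]
def chk(f):
    s,p,Rc=cur();log();b=.25
    print(s['t'],s['joint_pos'].round(2),s['opening'],s['wrist_force'].round(1))
    ax=-np.cos(b)*Rc[:,0]-np.sin(b)*Rc[:,2];g=p+155*Rc[:,0];c=g-30.5*ax
    print('bin frame base',np.round(loc(g-75.5*ax),1),'top',np.round(loc(g+14.5*ax),1),'axis tilt',np.arctan2(-ax@CX,ax[2]).round(3))
    o=[]
    for n in('side','top'):
        im=cams.grab_frame(n)[:,:,::-1].copy()
        q=proj(n,c)[0].astype(int);overlay(im,n,[hull(n,c,ax),hull(n,c+53*ax,ax,12,8)],q[0]-45,q[1]-45,90,90,7,f'pics/h_{n}.png');o.append(cv2.imread(f'pics/h_{n}.png'))
    cv2.imwrite(f,cv2.resize(np.hstack(o),(800,400)))
E
python3 -c "
from chk import *
chk('pics/h3.png')"
```

```text
28.7 [-0.09  0.47  1.66  0.08  0.82 -1.9 ] 48.064552613595986 [-0.4  0.  -4.4]
bin frame base [40.   0.3 55.4] top [ 39.8   0.2 145.4] axis tilt 0.452
```

View pics/h3.png

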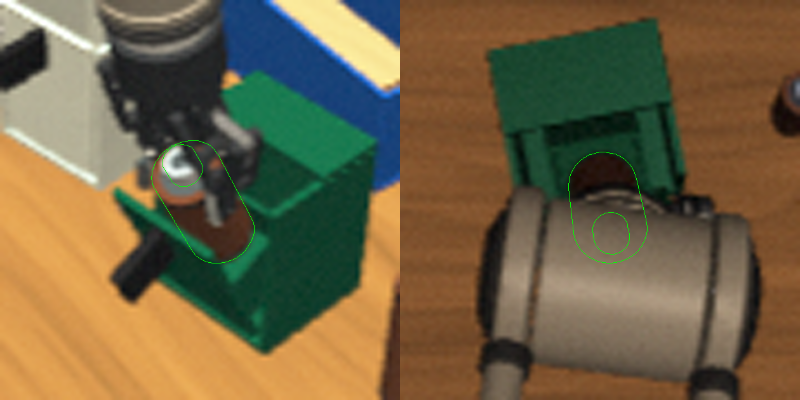

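Call:
{"api": "apply_moves", "payload": {"series": "0.5 0 0.12 0 0 0 0.3;1 0 0.25 0 0 0 0.3;1.5 0 0.38 0 0 0 0.3;2 0 0.5 0 0 0 0.3;2.6 0 0.65 0 0 0 0.3;3.2 0 0.8 0 0 0 0.3;3.8 0 0.95 0 0 0 0.3;4.2 0 1.05 0 0 0 0.3;4.4 0 1.1 0 0 0 0.3;4.4 0 1.1 0 0 0 0.3"}}

```text
t: 30.05
position: [578.5, 37.3, 256.7]
eef_rot: [-0.059, 0.629, 0.073, 0.772]
wrist_force: [-4.7, 1.2, 2.0]
opening: 48.4
```

```bash
python3 -c "
from chk import *
chk('pics/h4.png')"
```

```text
30.05 [-0.08  0.55  1.64  0.08  0.75 -1.89] 48.43042053600382 [-4.7  1.2  2. ]
bin frame base [40.1  0.7 10.6] top [ 39.8   0.6 100.6] axis tilt 0.452
```

View pics/h4.png

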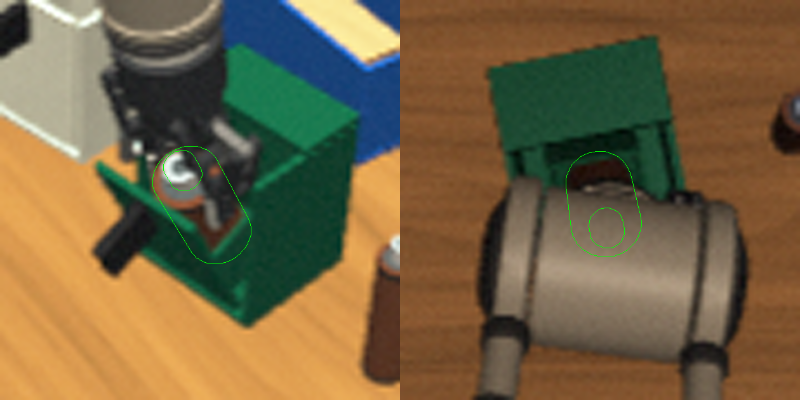

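Call:
{"api": "apply_moves", "payload": {"series": "0.1 0 0.03 0 0 0 0.3;0.2 0 0.05 0 0 0 0.3;0.2 0 0.05 0 0 0 0.3;0.2 0 0.05 0 0 0 0.3;0.2 0 0.05 0 0 0 0.3;0.2 0 0.05 0 0 0 0.3;0.2 0 0.05 0 0 0 0.3;0.2 0 0.05 0 0 0 0.3;0.2 0 0.05 0 0 0 0.3;0.2 0 0.05 0 0 0 0.3"}}

```text
t: 31.4
position: [580.6, 38.0, 256.8]
eef_rot: [-0.059, 0.627, 0.073, 0.773]
wrist_force: [-2.8, 5.5, 9.4]
opening: 48.6
```

```bash
python3 -c "
from chk import *
chk('pics/h5.png')
for n,b in(('side',(225,120,100,90)),('top',(210,130,100,90))):
    im=cams.grab_frame(n)[:,:,::-1];crop(im,*b,8,f'pics/z_{n}.png')
print(read_state()['ft_torque'])
"
```

```text
31.4 [-0.08  0.55  1.64  0.08  0.75 -1.89] 48.58766119182775 [-2.8  5.5  9.4]
bin frame base [43.5  0.7  9.5] top [42.7  0.7 99.5] axis tilt 0.459
[-0.00868543  0.01162291  0.10927685]
```

View pics/z_side.png

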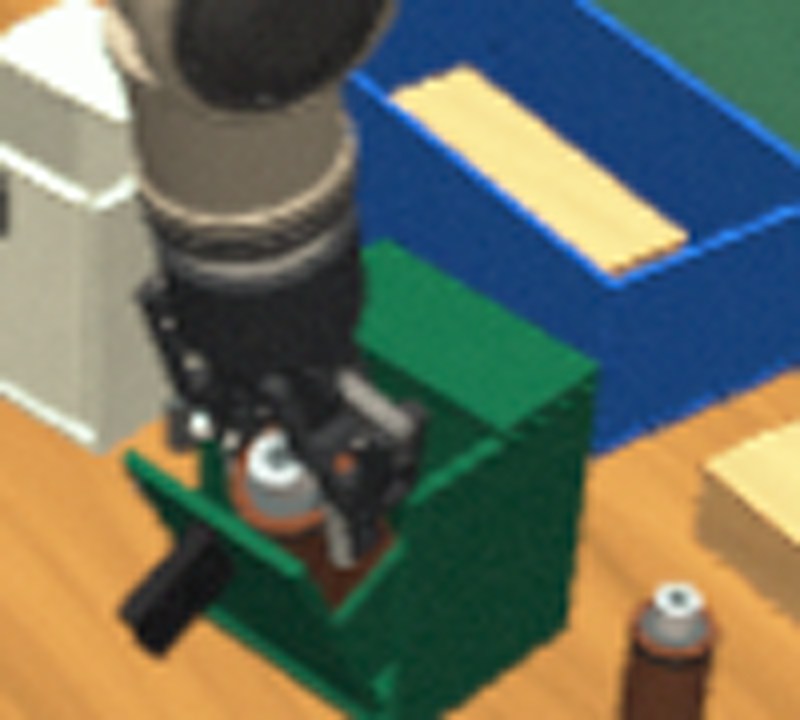

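View pics/z_top.png

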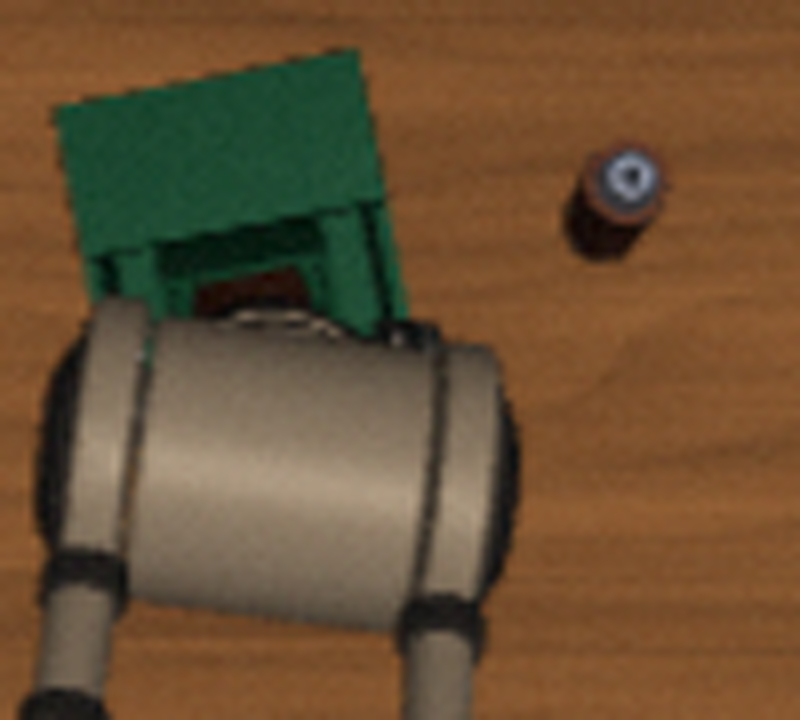

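```bash
cat >> chk.py <<'E'
def drumtgt(bx,by,bz,tilt,b=.25,q=.45,gl=75.5):
    Rm=Rfin(tilt,1,-b); ax=-np.sin(tilt)*CX+np.cos(tilt)*up
    base=binpt(bx,by,bz,q); return rel(base+gl*ax,Rm)
E
python3 - <<'E'
from chk import *
for a in [(42,.7,20,.455),(37,3,20,.47),(37,3,12,.47),(37,3,9,.47),(37,3,7,.47),(37,3,5,.47)]: print(a,drumtgt(*a).tolist())
E
```

```text
(42, 0.7, 20, 0.455) [-0.99, -0.0, -0.31, 0.02, 0.2, -0.0]
(37, 3, 20, 0.47) [-0.84, 0.23, -1.14, 0.02, -0.66, -0.0]
(37, 3, 12, 0.47) [-0.06, 0.23, -0.94, 0.02, -0.66, -0.0]
(37, 3, 9, 0.47) [0.23, 0.23, -0.87, 0.02, -0.66, -0.0]
(37, 3, 7, 0.47) [0.42, 0.23, -0.83, 0.02, -0.66, -0.0]
(37, 3, 5, 0.47) [0.61, 0.23, -0.78, 0.02, -0.66, -0.0]
```

Call:
{"api": "apply_moves", "payload": {"series": "-0.5 0 -0.2 0 0 0 0.3;-1 0 -0.4 0 0.2 0 0.3;-1 0.1 -0.7 0 0 0 0.3;-0.9 0.2 -1 0 -0.4 0 0.3;-0.84 0.23 -1.14 0 -0.7 0 0.3;-0.84 0.23 -1.14 0 -0.7 0 0.3;-0.84 0.23 -1.14 0 -0.7 0 0.3;-0.6 0.23 -1.1 0 -0.7 0 0.3;-0.4 0.23 -1.03 0 -0.7 0 0.3;-0.4 0.23 -1.03 0 -0.7 0 0.3"}}

```text
t: 32.85
position: [569.5, 37.5, 256.9]
eef_rot: [-0.058, 0.623, 0.073, 0.777]
wrist_force: [6.2, 1.3, 1.4]
opening: 48.1
```

Run:
```python
from chk import *
chk('pics/h6.png')
for a in [(37,3,12,.47),(37,3,9,.47),(37,3,7,.47),(37,3,5,.47)]: print(a,drumtgt(*a).tolist())
```

```text
32.85 [-0.08  0.54  1.68  0.09  0.72 -1.9 ] 48.10470101667272 [6.2 1.3 1.4]
bin frame base [36.   2.3 14. ] top [ 34.3   2.3 104. ] axis tilt 0.469
(37, 3, 12, 0.47) [0.17, 0.07, 0.12, -0.06, -0.06, 0.0]
(37, 3, 9, 0.47) [0.47, 0.07, 0.19, -0.06, -0.06, 0.0]
(37, 3, 7, 0.47) [0.66, 0.07, 0.23, -0.06, -0.06, 0.0]
(37, 3, 5, 0.47) [0.85, 0.07, 0.28, -0.06, -0.06, 0.0]
```

View pics/h6.png

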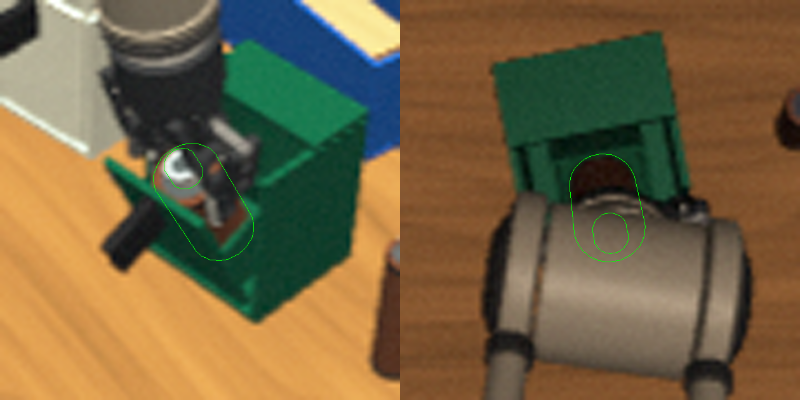

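Run:
```python
from chk import *
for a in [(39,3,14,.455),(39,3,11,.455),(39,3,9,.455),(39,3,7,.455),(39,3,5,.455)]: print(a,drumtgt(*a).tolist())
```

```text
(39, 3, 14, 0.455) [-0.09, 0.07, 0.61, -0.06, 0.8, 0.0]
(39, 3, 11, 0.455) [0.2, 0.07, 0.68, -0.06, 0.8, 0.0]
(39, 3, 9, 0.455) [0.39, 0.07, 0.73, -0.06, 0.8, 0.0]
(39, 3, 7, 0.455) [0.59, 0.07, 0.77, -0.06, 0.8, 0.0]
(39, 3, 5, 0.455) [0.78, 0.07, 0.82, -0.06, 0.8, 0.0]
```

Call:
{"api": "apply_moves", "payload": {"series": "-0.09 0.07 0.4 0 0.5 0 0.3;-0.09 0.07 0.6 0 0.8 0 0.3;0.1 0.07 0.65 0 0.8 0 0.3;0.2 0.07 0.68 0 0.8 0 0.3;0.3 0.07 0.7 0 0.8 0 0.3;0.4 0.07 0.73 0 0.8 0 0.3;0.5 0.07 0.75 0 0.8 0 0.3;0.55 0.07 0.76 0 0.8 0 0.3;0.55 0.07 0.76 0 0.8 0 0.3;0.55 0.07 0.76 0 0.8 0 0.3"}}

```text
t: 34.2
position: [576.2, 39.4, 252.0]
eef_rot: [-0.059, 0.631, 0.073, 0.77]
wrist_force: [-3.8, -2.4, -2.1]
opening: 48.7
```

Run:
```python
from chk import *
chk('pics/h7.png')
print(read_state()['ft_torque'].round(2))
im=cams.grab_frame('side')[:,:,::-1];crop(im,240,140,70,70,10,'pics/z2.png')
```

```text
34.2 [-0.08  0.56  1.65  0.08  0.74 -1.89] 48.66646683150883 [-3.8 -2.4 -2.1]
bin frame base [35.5  3.2  7.2] top [35.7  3.1 97.2] axis tilt 0.449
[-0.27  0.67  0.13]
```

View pics/z2.png

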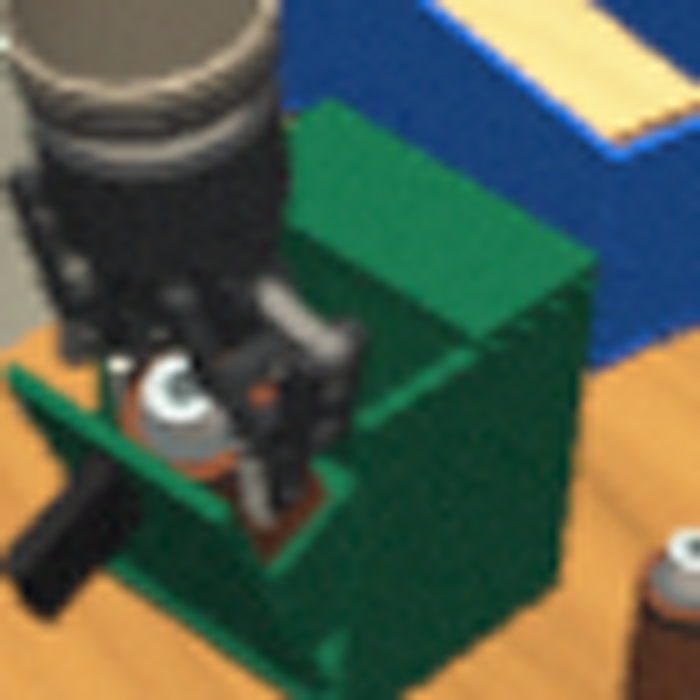

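Call:
{"api": "apply_moves", "payload": {"series": "0 0 0.1 0 0 0 0.3;0 0 0.2 0 0 0 0.3;0.1 0 0.23 0 0 0 0.3;0.15 0 0.25 0 0 0 0.3;0.2 0 0.25 0 0 0 0.3;0.25 0 0.27 0 0 0 0.3;0.3 0 0.28 0 0 0 0.3;0.3 0 0.28 0 0 0 0.3;0.3 0 0.28 0 0 0 0.3;0.3 0 0.28 0 0 0 0.3"}}

```text
t: 35.6
position: [577.7, 39.5, 248.9]
eef_rot: [-0.06, 0.633, 0.073, 0.768]
wrist_force: [-15.5, -9.8, 1.6]
opening: 48.6
```

Run:
```python
from chk import *
chk('pics/h8.png')
print(read_state()['ft_torque'].round(2))
```

```text
35.6 [-0.08  0.56  1.65  0.07  0.75 -1.89] 48.606722300352025 [-15.5  -9.8   1.6]
bin frame base [34.   2.9  4.1] top [34.7  2.8 94.1] axis tilt 0.442
[-0.85  1.55  0.99]
```

View pics/h8.png

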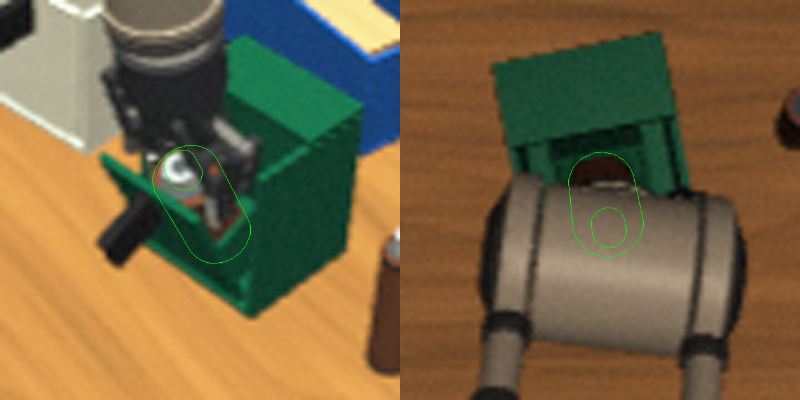

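Call:
{"api": "apply_moves", "payload": {"series": "0 -0.05 -0.2 0 0 0 0.3;0 -0.1 -0.3 0 0 0 0.3;0.03 -0.1 -0.3 0 0 0 0.3;0.03 -0.1 -0.3 0 0 0 0.3;0.03 -0.1 -0.3 0 0 0 0.3;0.03 -0.1 -0.3 0 0 0 0.3;0.03 -0.1 -0.3 0 0 0 0.3;0.03 -0.1 -0.3 0 0 0 0.3;0.03 -0.1 -0.3 0 0 0 0.3;0.03 -0.1 -0.3 0 0 0 0.3"}}

```text
t: 36.95
position: [576.8, 38.8, 248.8]
eef_rot: [-0.059, 0.631, 0.073, 0.77]
wrist_force: [-7.0, -1.3, -0.8]
opening: 47.9
```

Run:
```python
from chk import *
chk('pics/h9.png')
print(read_state()['ft_torque'].round(2))
```

```text
36.95 [-0.08  0.56  1.65  0.08  0.74 -1.89] 47.899325407148154 [-7.  -1.3 -0.8]
bin frame base [34.5  2.5  4.3] top [34.6  2.4 94.3] axis tilt 0.448
[-0.13  0.81  0.63]
```

Call:
{"api": "apply_moves", "payload": {"series": "0 0 -0.1 0 0 0 0.6;0 0 -0.1 0 0 0 0.62;0 0 -0.1 0 0 0 0.64;0 0 -0.1 0 0 0 0.66;0 0 -0.1 0 0 0 0.66;0 0 -0.1 0 0 0 0.66;-0.5 0 -0.23 0 0 0 0.66;-1 0 -0.35 0 0 0 0.66;-1.5 0 -0.48 0 0 0 0.66;-2 0 -0.6 0 0 0 0.66"}}

```text
t: 38.3
position: [567.7, 36.9, 267.9]
eef_rot: [-0.059, 0.63, 0.073, 0.771]
wrist_force: [0.0, 0.1, -0.6]
opening: 56.1
```

Run:
```python
from chk import *
chk('pics/h10.png')
```

```text
38.3 [-0.08  0.52  1.66  0.08  0.76 -1.89] 56.071586784832014 [ 0.   0.1 -0.6]
bin frame base [35.   2.3 25.4] top [ 34.9   2.2 115.4] axis tilt 0.451
```

View pics/h10.png

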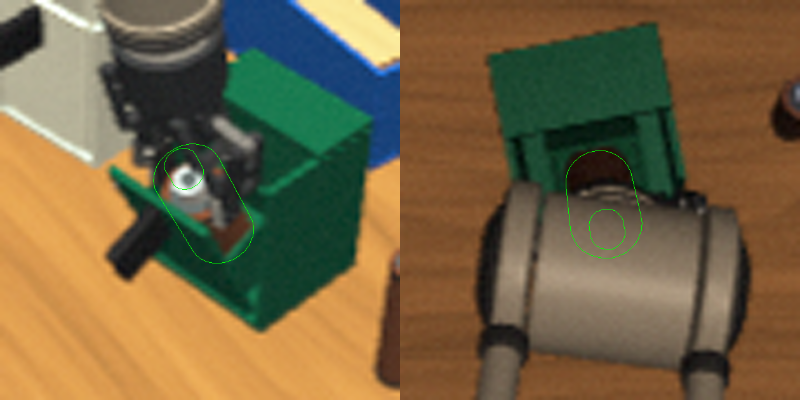

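Run:
```python
from path import *
s,p,Rc=cur()
Rm=Rfin(.45,1,-.3);g=binpt(-34,0,107,.45)
qa,e=ik(g-245*Rm[:,0],Rm,s['joint_pos']);print(qa.round(2),e,rel(g-90*Rm[:,0],Rm),rel(g,Rm),g)
```

```text
[-0.12  0.33  1.76  0.06  0.91 -1.92] 1.0167102954096998e-10 [-7.85 -0.21 -5.58 -0.05  2.95 -0.03] [ 1.14 -0.21 -6.04 -0.05  2.95 -0.03] [534.88398558  28.53514568  91.55901179]
```

Call:
{"api": "apply_moves", "payload": {"series": "-3 0 -0.75 0 0 0 0.66;-6.5 0 -1.7 0 0 0 0.66;-10 0 -2.5 0 0 0 0.66;-10 -0.2 -4.2 0 1.5 0 0.66;-8 -0.2 -5.6 0 3 0 0.66;-5 -0.2 -5.7 0 3 0 0.66;-2 -0.2 -5.9 0 3 0 0.66;0.5 -0.2 -6 0 3 0 0.66;1.1 -0.2 -6.05 0 3 0 0.66;1.1 -0.2 -6.05 0 3 0 0.66"}}

```text
t: 39.65
position: [511.7, 24.3, 244.1]
eef_rot: [-0.061, 0.651, 0.071, 0.754]
wrist_force: [0.4, -0.8, 0.6]
opening: 56.6
```

Run:
```python
from chk import *
s,p,Rc=cur();log()
print(s['t'],s['opening'],s['wrist_force'].round(1),rel(binpt(-34,0,107,.45),Rfin(.45,1,-.3)))
im=cams.grab_frame('side')[:,:,::-1];crop(im,210,130,110,100,7,'pics/s16.png')
im=cams.grab_frame('top')[:,:,::-1];crop(im,200,120,110,100,7,'pics/t16.png')
```

```text
39.65 56.62885391732541 [ 0.4 -0.8  0.6] [-0.06 -0.02  0.05 -0.05 -0.2  -0.07]
```

View pics/s16.png

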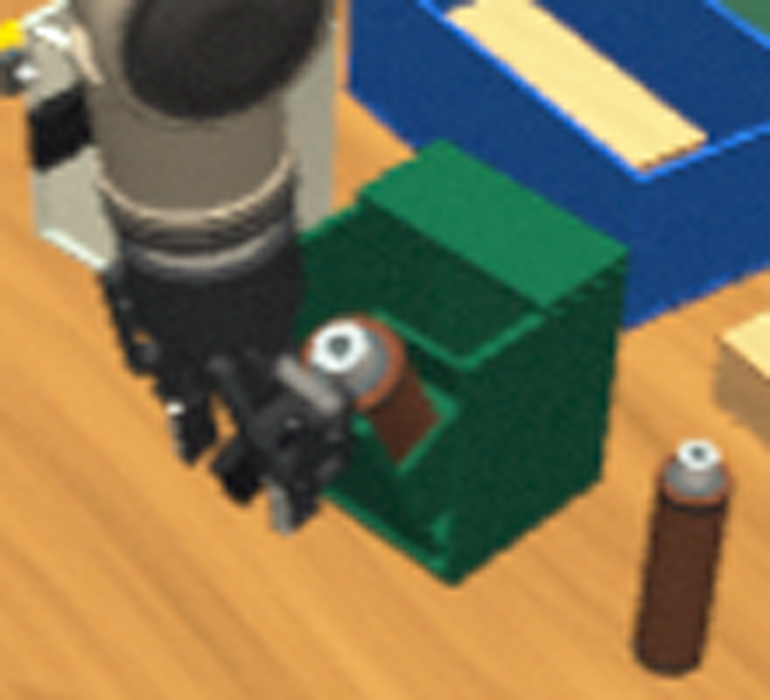

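View pics/t16.png

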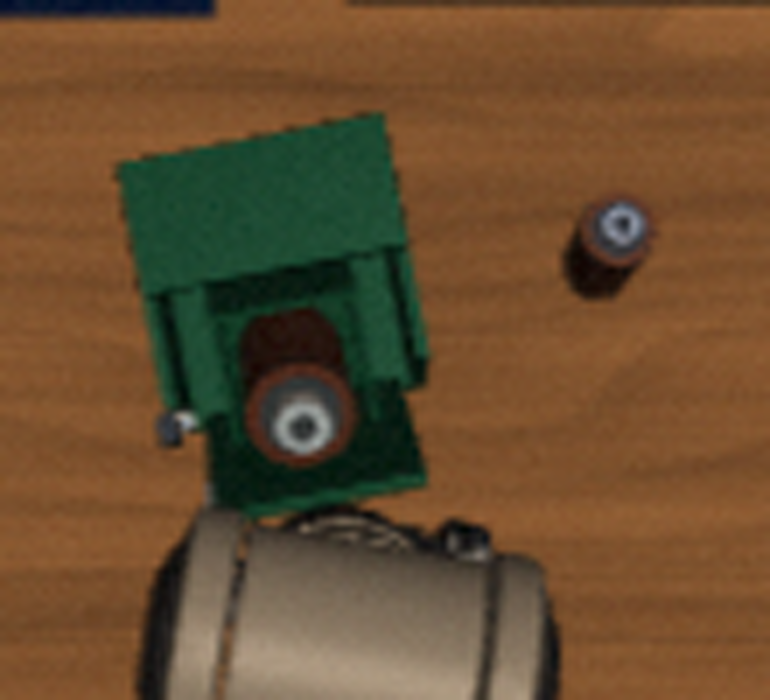

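Call:
{"api": "apply_moves", "payload": {"series": "-0.05 0 0 0 0 0 0.4;-0.05 0 0 0 0 0 0.2;-0.05 0 0 0 0 0 0;-0.05 0 0 0 0 0 0;-0.05 0 0 0 0 0 0;-0.05 0 0 0 0 0 0;-0.05 0 0 0 0 0 0;-0.05 0 0 0 0 0 0;-0.05 0 0 0 0 0 0;-0.05 0 0 0 0 0 0", "squeeze": 60}}

```text
t: 41.0
position: [511.8, 24.6, 245.6]
eef_rot: [-0.061, 0.65, 0.071, 0.754]
wrist_force: [-1.7, 3.1, 5.4]
opening: 11.1
```

Run:
```python
from chk import *
s,p,Rc=cur();log()
print(s['t'],s['opening'],s['wrist_force'].round(1))
for k in np.r_[np.arange(.41,-.01,-.04),0,-.02,-.03]:
    print(round(k,3),rel(binpt(-34,0,107,k),Rfin(k,1,-.3)).tolist())
```

```text
41.0 11.0736220170227 [-1.7  3.1  5.4]
0.41 [-0.16, -0.05, 1.01, -0.0, 2.2, -0.06]
0.37 [-0.36, -0.05, 2.01, -0.0, 4.5, -0.06]
0.33 [-0.52, -0.05, 3.02, 0.0, 6.79, -0.06]
0.29 [-0.63, -0.05, 4.04, 0.0, 9.08, -0.06]
0.25 [-0.71, -0.05, 5.05, 0.0, 11.37, -0.06]
0.21 [-0.75, -0.05, 6.07, 0.0, 13.66, -0.06]
0.17 [-0.74, -0.05, 7.1, 0.0, 15.95, -0.06]
0.13 [-0.7, -0.05, 8.12, 0.01, 18.25, -0.06]
0.09 [-0.61, -0.05, 9.13, 0.01, 20.54, -0.06]
0.05 [-0.48, -0.05, 10.15, 0.01, 22.83, -0.06]
0.01 [-0.32, -0.05, 11.15, 0.01, 25.12, -0.05]
0.0 [-0.27, -0.05, 11.41, 0.01, 25.7, -0.05]
-0.02 [-0.16, -0.05, 11.91, 0.01, 26.84, -0.05]
-0.03 [-0.11, -0.05, 12.15, 0.01, 27.41, -0.05]
```

Call:
{"api": "apply_moves", "payload": {"series": "-0.16 0 1 0 2.2 0 0;-0.36 0 2 0 4.5 0 0;-0.52 0 3 0 6.8 0 0;-0.63 0 4 0 9.1 0 0;-0.71 0 5.05 0 11.4 0 0;-0.75 0 6.1 0 13.7 0 0;-0.74 0 7.1 0 16 0 0;-0.7 0 8.1 0 18.2 0 0;-0.61 0 9.1 0 20.5 0 0;-0.48 0 10.15 0 22.8 0 0"}}

```text
t: 42.25
position: [608.5, 43.1, 265.5]
eef_rot: [-0.074, 0.789, 0.058, 0.608]
wrist_force: [-9.2, 1.7, 10.1]
opening: 11.2
```

Run:
```python
from chk import *
s,p,Rc=cur();log()
g=p+155*Rc[:,0]-PIV; print(s['t'],s['opening'],s['wrist_force'].round(1),'tilt est',np.arctan2(-g@CX,g[2])-np.arctan2(34,107),Rc[:,0].round(3))
for k in (.05,.02,0,-.02,-.03,-.05):
    print(round(k,3),rel(binpt(-34,0,107,k),Rfin(k,1,-.3)).tolist())
im=cams.grab_frame('side')[:,:,::-1];crop(im,210,130,110,100,7,'pics/s17.png')
```

```text
42.25 11.223481162767797 [-9.2  1.7 10.1] tilt est 0.06705545807305585 [-0.25  -0.046 -0.967]
0.05 [-0.01, -0.06, 0.12, 0.02, -0.41, -0.1]
0.02 [-0.2, -0.06, 0.86, 0.02, 1.3, -0.1]
0 [-0.31, -0.06, 1.36, 0.02, 2.45, -0.1]
-0.02 [-0.41, -0.06, 1.86, 0.02, 3.6, -0.1]
-0.03 [-0.46, -0.06, 2.11, 0.02, 4.17, -0.1]
-0.05 [-0.55, -0.06, 2.61, 0.02, 5.32, -0.1]
```

View pics/s17.png

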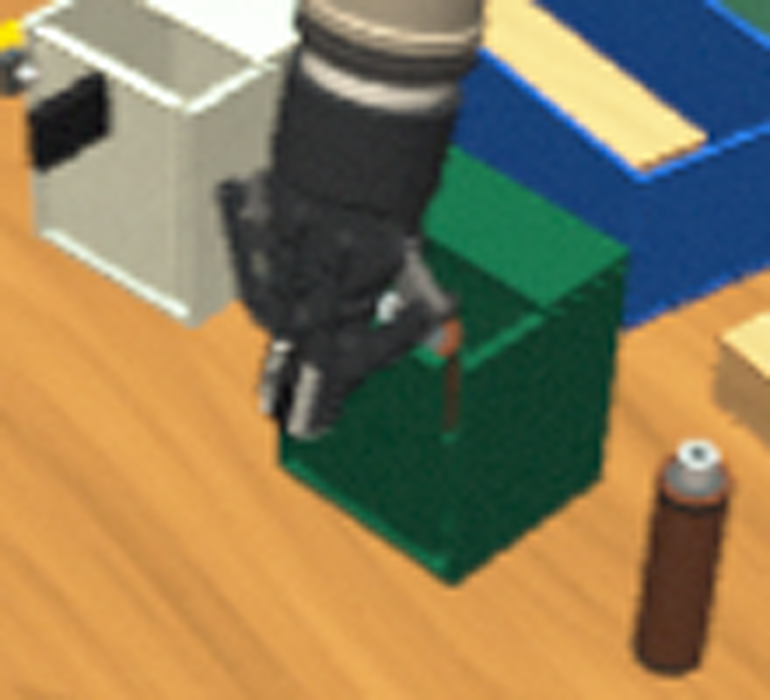

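Nearly shut at the catch; push on to 0 and a little past it.

Call:
{"api": "apply_moves", "payload": {"series": "-0.1 0 0.5 0 0.7 0 0;-0.2 0 0.9 0 1.3 0 0;-0.25 0 1.2 0 1.9 0 0;-0.31 0 1.4 0 2.4 0 0;-0.31 0 1.6 0 2.4 0 0;-0.31 0 1.7 0 2.4 0 0;-0.31 0 1.8 0 2.4 0 0;-0.31 0 1.8 0 2.4 0 0;-0.31 0 1.8 0 2.4 0 0;-0.31 0 1.8 0 2.4 0 0"}}

```text
t: 43.55
position: [623.9, 46.2, 265.9]
eef_rot: [-0.075, 0.803, 0.056, 0.588]
wrist_force: [-24.2, -0.3, 28.0]
opening: 11.1
```

```bash
cat > fc.py <<'E'
from chk import *
s,p,Rc=cur();log()
g=p+155*Rc[:,0]-PIV; print(s['t'],s['opening'],s['wrist_force'].round(1),'tilt est',np.arctan2(-g@CX,g[2])-np.arctan2(34,107),'fin local x',g@CX,g[2])
E
python3 fc.py
```

```text
43.55 11.067179901027384 [-24.2  -0.3  28. ] tilt est -0.010500198543511474 fin local x -33.103388404196494 108.09812135875782
```

Call:
{"api": "apply_moves", "payload": {"series": "0 0 -0.15 0 0 0 0;-0.05 0 -0.25 0 0 0 0;-0.05 0 -0.25 0 0 0 0.4;-0.05 0 -0.25 0 0 0 0.6;-0.05 0 -0.25 0 0 0 0.6;-0.05 0 -0.25 0 0 0 0.6;-2 0 -0.25 0 0 0 0.6;-5 0 -0.25 0 0 0 0.6;-9 0 -0.25 0 0 0 0.6;-13 0 -0.25 0 0 0 0.6"}}

```text
t: 44.8
position: [662.4, 52.7, 389.4]
eef_rot: [-0.075, 0.799, 0.056, 0.594]
wrist_force: [0.1, 0.1, -0.2]
opening: 51.1
```

Call:
{"api": "apply_moves", "payload": {"series": "-2 0 -3 0 0 0 0.6;-4 0 -7 0 0 0 0.6;-5 0 -11 0 0 0 0.6;-5 0 -15 0 0 0 0.6;-5 0 -18 0 0 0 0.6;-5 0 -20 0 0 0 0.6;-5 0 -20 0 0 0 0.6;-5 0 -20 0 0 0 0.6;-5 0 -20 0 0 0 0.6;-5 0 -20 0 0 0 0.6"}}

```text
t: 46.05
position: [488.6, 19.7, 493.3]
eef_rot: [-0.075, 0.799, 0.056, 0.594]
wrist_force: [0.3, -0.2, 0.0]
opening: 51.0
```

```bash
python3 fc.py
python3 - <<'E'
from chk import *
def box(n,x0,x1,y0,y1,z0,z1,q=0): return cv2.convexHull(proj(n,[binpt(x,y,z,q) for x in(x0,x1) for y in(y0,y1) for z in(z0,z1)]).astype(np.float32)).reshape(-1,2)
for n,b in(('side',(225,120,90,90)),('top',(195,110,90,90))):
    im=cams.grab_frame(n)[:,:,::-1].copy();cv2.imwrite(f'pics/{n}18.png',im);overlay(im,n,[box(n,-50,0,-6,6,89,125)],*b,8,f'pics/k_{n}.png')
o=[cv2.imread(f'pics/k_{n}.png') for n in('side','top')];cv2.imwrite('pics/k.png',cv2.resize(np.hstack(o),(800,400)))
E
```

```text
46.05 51.014590114456865 [ 0.3 -0.2  0. ] tilt est 0.1597684995421747 fin local x -169.049357973194 334.92108940574735
```

View pics/k.png

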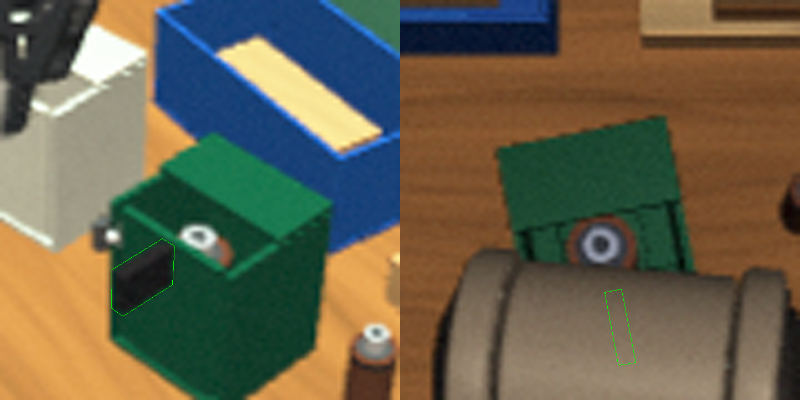

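View pics/top18.png

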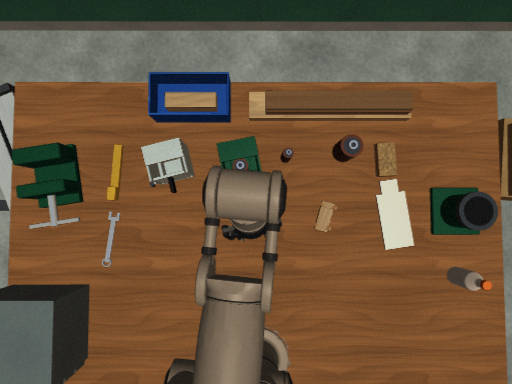

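View pics/side18.png

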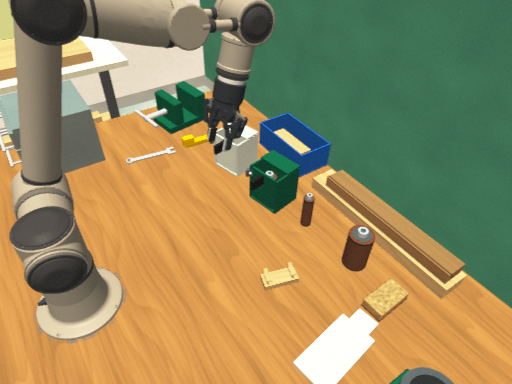

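Run:
```python
import cv2,numpy as np
a=cv2.imread('pics/side0.png').astype(float);b=cv2.imread('pics/side18.png').astype(float)
for nm,(x,y,w,h) in dict(fin=(246,166,22,26),wood=(120,280,60,40)).items():
    print(nm,np.abs(a-b)[y:y+h,x:x+w].mean())
fa=a[166:192,246:268].sum(2)<90;fb=b[166:192,246:268].sum(2)<90
print(fa.sum(),fb.sum(),np.argwhere(fa).mean(0),np.argwhere(fb).mean(0))
```

```text
fin 4.894522144522145
wood 1.6627777777777777
89 88 [17.48314607 10.75280899] [17.27272727 10.97727273]
```

```bash
python3 -c "
from plant import r,read_state
print(r.close_job()); print(read_state()['t'])"
```

```text
the job is handed in; nothing more can be done
None
the job is handed in; nothing more can be done
```

The drum is nut up in the green bin and the bin is pushed shut. I handed the job in at about 46 s of the 72 s allowed; no verdict is reported.

I lifted the drum from the cradle, stood it nut up on the bare bench and let go. Then I tipped the green bin to its stop by the fin, took the drum again, set it on the tipped bin's floor and let go. Last, I pushed the bin back by the fin.

**Last checks**
- **Bin shut:** it met the shut stop with about 24 N of push, against the 6 N or so the catch needs. The last side picture shows the fin within about 0.3 pixel of where it stood at the start. I could not confirm the click itself.
- **Drum:** the nut shows upward in the bin in both views.
- **Other things:** by eye in the last pictures, the white bin is still shut and the things in view are where they were. The force reading was near zero, with the gripper clear of everything.

**What did not go cleanly**
- **Lowering into the bin:** the drum stopped about 5 mm above the floor, I think because the finger links met the cabinet's edge. I had to shift it a few millimetres and try again.
- **Forces there:** the wrist force rose to about 18 N during this, and was about 7 N sideways just before I let go. I judged the drum to be on the floor from the arm's position, to within about 1 mm.
- **First lift off the bench:** one lift went about 50 mm sideways because I had a sign wrong. By my estimate the drum stayed about 35 mm from the slim drum.

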